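Send a stripped cylinder's parts to their stations

TASK

The parts of one stripped cylinder stand stacked on the bench; take the stack apart from the top down and lower each part, without dropping it, onto the middle of its station, then let go: the piston standing crown up in the wire washing basket, the bearing race flat in the round steel dish, the connecting rod flat and lengthwise on the pan of the weighing scale, and the cylinder head cover, its raised side up as now, lengthwise on the granite surface plate. Leave the green gear shift knob that stands among the stations standing where it is.

Things in the scene. Friction and masses are not known exactly. Their poses are not given: they have to be found in the camera images.
- piston: Aluminium piston, a plain cylinder 50 mm across and 46 mm high with ring grooves near the top and a darker disc on its crown; stands upright on top of the stack, on the bearing race. Origin: centre of its underside; z up through the crown. About 0.13 kg.
- race: Chrome bearing race, a plain ring 62 mm outside, 42 mm inside, 16 mm high; lies on the big end of the connecting rod, under the piston, past which it shows as a rim 6 mm wide all round. Origin: centre of its underside; z is the ring's axis. About 0.2 kg.
- rod: Steel connecting rod, 128 mm long, 18 mm thick, flat and lengthwise on the cover. Big-end ring 48 mm across at y = +40 mm, small-end ring 28 mm across at y = -50 mm; shank 16 mm wide (x), z = 2 to 16 mm, free to grip from y = -34 to +14 mm. Origin: middle of its length, underside; y along it to the big end, z up. Centre of mass near y = +7 mm. About 0.29 kg.
- cover: Cast aluminium cylinder head cover, bottom of the stack: oblong flange 132 mm long (y), 66 mm wide (x), 8 mm thick, bolt holes along both long sides; on it a raised flat-topped body 116 mm long, 50 mm wide, z = 8 to 20 mm, by whose long sides it can be gripped. Origin: centre of its underside; y lengthwise, z up. About 0.32 kg.
- basket: Wire-mesh washing basket, open on top, fixed: 140 mm (x) by 150 mm (y), walls 40 mm high, floor at z = 4 mm, a small wire loop at the middle of each of the two y walls rising to 63 mm. Origin: centre of its underside.
- dish: Round steel parts dish, fixed: rim 150 mm across and 28 mm high, sides flaring outwards, flat inner floor about 120 mm across at z = 5 mm. Origin: centre of its underside.
- scale: Flat bench scale, fixed: grey housing with a steel weighing pan 106 mm (x) by 156 mm (y), pan top at z = 42 mm, and a display strip along the -x side (housing reaches from x = -86 to +54 mm, below the pan). Origin: under the centre of the pan, on the bench; y is the pan's long direction.
- surface_plate: Dark granite surface plate, fixed: 120 mm (x) by 170 mm (y), flat top at z = 40 mm. Origin: under its centre, on the bench; y is its long direction.
- shift_knob: Green nylon gear shift knob, pear-shaped, 42 mm across and 48 mm high, standing loose among the stations on its 24 mm foot; not to be moved. Origin: centre of its underside.
Mind the look-alikes: they are no part of the job. Leave any blue or brown look-alike of the rod alone.

How it is judged:
On the way, in this order (a step that is already met when the one before it is completed fails the run):
1. the piston stands in the wire basket, let go (horizontal distance between piston and basket below 0.015 m and z of piston in the frame of basket between 0 and 0.008 m and angle between piston's own z axis and vertical below 0.1 rad and contact force between the fingers and piston below 0.05 N and linear speed of piston below 0.02 m/s), for 0.2 s.
2. the bearing race lies in the steel dish, let go (horizontal distance between race and dish below 0.015 m and z of race in the frame of dish between 0.001 and 0.009 m and angle between race's own z axis and vertical below 0.1 rad and contact force between the fingers and race below 0.05 N and linear speed of race below 0.02 m/s), for 0.2 s.
3. the connecting rod lies lengthwise on the scale's pan, let go (horizontal distance between rod and scale below 0.015 m and z of rod in the frame of scale between 0.038 and 0.046 m and angle between rod's own z axis and vertical below 0.1 rad and contact force between the fingers and rod below 0.05 N and linear speed of rod below 0.02 m/s and angle between the y axis of rod and the y axis of scale, either way round below 0.2 rad), for 0.2 s.
4. the cylinder head cover lies lengthwise on the granite plate, let go (horizontal distance between cover and surface_plate below 0.015 m and z of cover in the frame of surface_plate between 0.036 and 0.044 m and angle between cover's own z axis and vertical below 0.1 rad and contact force between the fingers and cover below 0.05 N and linear speed of cover below 0.02 m/s and angle between the y axis of cover and the y axis of surface_plate, either way round below 0.2 rad), for 0.2 s.
At the end, for the whole second after the job is handed in: Piston and race on the floor of basket and dish, rod on the pan, cover on the granite: each flat or upright (0.1 rad), origin within 15 mm sideways and 4 mm in height of the middle of its station, rod and cover lengthwise within 0.2 rad (either way round), all let go and at rest (all of step 1 and all of step 2 and all of step 3 and all of step 4); the robot touches nothing.
It fails at once if the piston is dropped onto its place (it comes down faster than 0.6 m/s within 30 mm of it) (horizontal distance between piston and basket below 0.06 m and z of piston in the frame of basket below 0.034 m and linear speed of piston above 0.6 m/s).
It fails at once if the bearing race is dropped onto its place (it comes down faster than 0.6 m/s within 30 mm of it) (horizontal distance between race and dish below 0.06 m and z of race in the frame of dish below 0.035 m and linear speed of race above 0.6 m/s).
It fails at once if the connecting rod is dropped onto its place (it comes down faster than 0.6 m/s within 30 mm of it) (horizontal distance between rod and scale below 0.06 m and z of rod in the frame of scale below 0.072 m and linear speed of rod above 0.6 m/s).
It fails at once if the cover is dropped onto its place (it comes down faster than 0.6 m/s within 30 mm of it) (horizontal distance between cover and surface_plate below 0.06 m and z of cover in the frame of surface_plate below 0.07 m and linear speed of cover above 0.6 m/s).
It fails at once if the shift knob is pushed more than 20 mm or tipped over (distance of shift_knob from where it was at the start of the episode above 0.02 m or angle between shift_knob's own z axis and vertical above 0.5 rad).
It also fails if it takes over 115 s, if anything falls off the work surface, if the arm or the gripper's body presses on something with over 40 N, if the wrist force passes 120 N, or if a joint passes its speed limit or range.

ROBOT

A 7-joint arm with a two-finger parallel gripper is mounted at the origin on the work surface. World frame = base frame: x ahead of the robot, y to its left, z up, the work surface at z = 0. Lengths are in m, angles in rad, forces in N, time in s.
With the tool pointing down it reaches from about 0.4 to 0.85 m from the base axis. Payload 4.5 kg.
Tool frame: the origin (TCP) lies midway between the tips of the shut fingers; the grasp point (between the pads) lies 19 mm behind it (grasp_offset is the distance from the TCP to the grasp point, in m); z points along the fingers, y is the line along which they close (so a half turn about z gives the same grasp; the last joint's range is limited). The gripper opens to 88 mm and grips with 3 to 60 N. Pads are 18 mm wide; open, the fingers measure 123 mm over their backs; the gripper's body (75 mm by 187 mm) begins 45 mm behind the grasp point.
Start: joints at [-1.12, 0.689, -0.195, 1.565, 0.157, 0.902, -0.215], TCP at [0.253, 0.572, 0.211] pointing down, gripper open.
Joint ranges: [-3.01, 3.01], [-0.46, 2.08], [-1.47, 1.51], [0.13, 2.56], [-1, 4.14], [0.04, 2.09], [-2.66, 2.66]. Speed limits (rad/s): [2.57, 2.57, 3.14, 3.14, 3.14, 3.14, 3.14].

INTERFACE

Orientations are given as a unit quaternion [x, y, z, w].
In Python, from rig import state, read_camera, get_calibration, sign_off, grasp_offset gives the robot as it stands. The module is installed in compiled form; this text tells all that it offers.
- The arm moves only by the tool arm_command, never from a script. Its argument "commands" is a list of rows, each an object of numbers: "tx", "ty", "tz": the shift along the tool's x, y, z in m; "rx", "ry", "rz": the turn, a rotation vector about the tool's x, y, z in rad; "grip": the opening, from -1 (shut) to 1 (fully open). A call has exactly 8 rows; each row is the pose to reach, as a shift and turn from the pose commanded when the call began, along the tool's axes at that moment; what a row does not reach only later rows make up. A row lasts 1/10 s, in which the tool goes at most 50 mm and 8.59 degrees, less where a joint would pass 70% of its speed; a pose out of reach is approached as far as the arm can. A call with a gripper value outside its range is refused whole. The fingers move at their own pace and stop on an object; the grip force is fixed at half the most. Time passes only in rows, so rows that repeat a pose let the fingers close, or fill a call up. It gives the time, the measured TCP pose, the force, the opening and the grip force at its end, in the units of the state.
- state(): the state, without advancing time (a new reading comes with each control period).
- read_camera(name): name is "scene" or "top"; returns the picture (480x640x3 uint8, red, green, blue); there is no depth.
- get_calibration(name): a dict with "mtx" (3x3 intrinsics, pixels), "k1" (the pictures are not rectified: a ray, as slopes to the right and down, at radius r is drawn at 1 + k1 r^2 times it, then the intrinsics apply), "view" (4x4, takes a point from world to camera coordinates). Camera axes: x right, y up, looking along -z (the intrinsics and any distortion apply to the point x, -y, -z); pixel columns grow to the right and rows downward; lengths in m; the calibration is good to about 2 mm. A picture is of the moment at which its call begins. get_calibration takes no time and is no camera call.
- sign_off(): hands the job in; it is judged then, once.
The state is a dict: "time": time; "joint_positions": joint angles; "qd": joint speeds; "joint_torque": joint torques, N m; "tool_pos": TCP position; "eef_rot": TCP orientation; "contact_force": force on the tool from outside, world axes, zero at the start; "ft_torque": the same for the moment, N m; "grip_width": opening from 0.0 (shut) to 1.0 (fully open); "grip_force": force on a finger pad.
Only numpy, scipy, OpenCV 4.12 (cv2) and the standard library are available. Lean on these libraries where they do the work, as an engineer would, in place of code of your own. Each camera call takes 0.05 s, during which the arm holds its last target. There are 200 camera calls.

## Working session

There is one attempt and no reset: what is moved stays moved. The work goes in short steps, Python scripts to look and compute and a tool call to move; the robot and the scene stay as the last step left them, time stands still between calls to the robot, and variables do not carry over. Pictures are saved under pics/ and viewed, at most 14 in all, crops included, and the job is handed in when it is done.

Besides the shell and the picture viewer there is one more tool, called after "Emit:" as name([rows], argument=value, ...), one row to a line, values as JSON. arm_command: Moves the arm, as the interface text tells. Its arguments: {"type":"object","properties":{"commands":{"type":"array"}},"required":["commands"]}

```bash
mkdir -p pics
python3 - <<'E'
from rig import *
import cv2,numpy as np
for n in("scene","top"):
    im=read_camera(n); cv2.imwrite(f"pics/{n}0.png",im[:,:,::-1]); c=get_calibration(n); print(n,np.round(c["mtx"],1).tolist(),c["k1"],np.round(c["view"],4).tolist())
s=state();print(s);print(grasp_offset)
E
```

```text
scene [[448.6, 0.0, 319.6], [0.0, 448.6, 236.3], [0.0, 0.0, 1.0]] 0.013705844491288555 [[0.5104, 0.8599, 0.0049, -0.228], [-0.6996, 0.4119, 0.5838, 0.2945], [0.5, -0.3014, 0.8119, -1.1873], [0.0, 0.0, 0.0, 1.0]]
top [[622.1, 0.0, 327.0], [0.0, 622.1, 246.4], [0.0, 0.0, 1.0]] -0.014698730972816518 [[0.0597, -0.9982, 0.0014, -0.0204], [0.9753, 0.0586, 0.213, -0.4736], [-0.2127, -0.0114, 0.9771, -1.2546], [0.0, 0.0, 0.0, 1.0]]
{'time': 0.1, 'joint_positions': array([-1.12021079,  0.68987968, -0.19455207,  1.56618982,  0.15729235,
        0.90248145, -0.2151103 ]), 'qd': array([ 0.00117304, -0.00337243, -0.00078046, -0.00204843,  0.00055697,
       -0.00012678,  0.00014034]), 'joint_torque': array([-3.39085833e-03, -5.28489447e+01, -1.27163574e+00, -1.53836739e+01,
       -5.25975355e-02,  1.93079104e-03,  4.38265761e-05]), 'tool_pos': array([0.25280233, 0.57095827, 0.2106172 ]), 'eef_rot': array([ 2.06848616e-01,  9.78372647e-01, -7.74352961e-04, -1.19867486e-04]), 'contact_force': array([-0.35887623, -0.48667196, -0.41914593]), 'ft_torque': array([ 0.01604837, -0.0018461 ,  0.03380159]), 'grip_force': 0.0, 'grip_width': 0.9953420832344798}
0.0187
```

View pics/scene0.png

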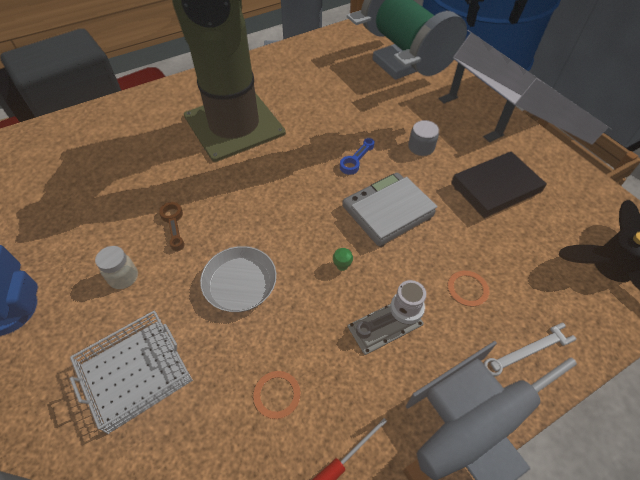

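View pics/top0.png

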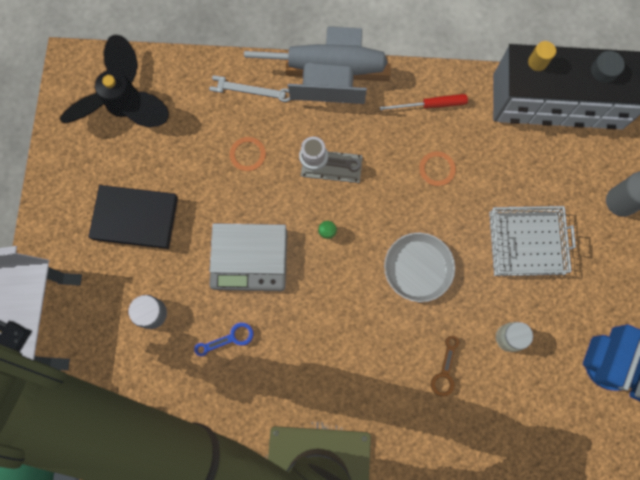

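The scene view shows the stack at about (400,315), the dish at (239,280), the basket at (130,370), the scale at (390,210), the granite plate at (500,183) and the knob at (343,259). In the top view these are at (330,160), (420,267), (531,241), (248,257), (133,217) and (327,230). The true rod is the grey one in the stack under the race. The blue rods at (357,156)/(225,340) and brown rods at (173,227)/(445,366) are the look-alikes.

```bash
cat > h.py <<'E'
from rig import *
import cv2,numpy as np
C={n:get_calibration(n) for n in("scene","top")}
def ray(n,p):
    c=C[n];K=c["mtx"];x=np.array([(p[0]-K[0,2])/K[0,0],(p[1]-K[1,2])/K[1,1]]);u=x.copy()
    for _ in range(9):u=x/(1+c["k1"]*(u@u))
    R=c["view"][:3,:3];t=c["view"][:3,3]
    d=R.T@np.array([u[0],-u[1],-1.]);return -R.T@t,d/np.linalg.norm(d)
def plane(n,p,z):
    o,d=ray(n,p);return o+d*(z-o[2])/d[2]
def proj(n,X):
    c=C[n];q=c["view"][:3,:3]@X+c["view"][:3,3];u=np.array([q[0],-q[1]])/-q[2];u=u*(1+c["k1"]*(u@u))
    return u*c["mtx"][[0,1],[0,1]]+c["mtx"][:2,2]
def tri(ps,pt):
    o1,d1=ray("scene",ps);o2,d2=ray("top",pt)
    s=np.linalg.lstsq(np.c_[d1,-d2],o2-o1,rcond=None)[0];a=o1+s[0]*d1;b=o2+s[1]*d2
    return (a+b)/2,np.linalg.norm(a-b)
def crop(im,x,y,w,h,f):
    r=cv2.resize(im[y:y+h,x:x+w],None,fx=f,fy=f,interpolation=cv2.INTER_CUBIC)
    for i in range(0,w,10):
        cv2.line(r,(i*f,0),(i*f,6),(0,0,255),1)
        if i%20==0:cv2.putText(r,str(x+i),(i*f,16),0,.35,(0,0,255))
    for i in range(0,h,10):
        cv2.line(r,(0,i*f),(6,i*f),(0,0,255),1)
        if i%20==0:cv2.putText(r,str(y+i),(7,i*f+4),0,.35,(0,0,255))
    return r
def pad(a,h):return cv2.copyMakeBorder(a,0,h-a.shape[0],0,0,cv2.BORDER_CONSTANT)
E
python3 - <<'E'
from h import *
S=cv2.imread("pics/scene0.png");T=cv2.imread("pics/top0.png")
cv2.imwrite("pics/stack.png",np.hstack([crop(S,345,275,80,75,5),crop(T,293,130,80,75,5)]))
a=np.hstack([crop(S,60,305,140,130,2),crop(S,190,240,100,80,2),crop(S,335,165,110,90,2)])if 0 else None
r1=[crop(S,60,305,140,130,2),crop(S,195,240,90,80,2),crop(S,335,165,110,85,2)]
r2=[crop(T,480,195,110,90,2),crop(T,375,225,90,85,2),crop(T,200,215,100,85,2),crop(T,80,175,100,80,2)]
f=lambda r:np.hstack([pad(x,max(y.shape[0] for y in r)) for x in r])
A,B=f(r1),f(r2);W=max(A.shape[1],B.shape[1])
P=np.vstack([np.pad(x,((0,0),(0,W-x.shape[1]),(0,0))) for x in(A,B)]);cv2.imwrite("pics/stat.png",P);print(P.shape)
for n,I in(("scene",S),("top",T)):
    hsv=cv2.cvtColor(I,cv2.COLOR_BGR2HSV)
    for nm,m in(("grey",cv2.inRange(hsv,(0,0,60),(180,75,255))),("dark",cv2.inRange(hsv,(0,0,0),(180,120,50))),("green",cv2.inRange(hsv,(50,120,40),(80,255,255)))):
        for c in cv2.findContours(m,0,1)[0]:
            if 150<cv2.contourArea(c)<9000:
                r=cv2.minAreaRect(cv2.convexHull(c));e=cv2.fitEllipse(cv2.convexHull(c)) if len(cv2.convexHull(c))>5 else 0
                print(n,nm,cv2.contourArea(c),np.round(r[0]),np.round(r[1]),round(r[2]),'el',np.round(e[0],1) if e else 0)
E
```

```text
(440, 800, 3)
scene grey 222.5 [364. 441.] [ 5. 62.] 45 el [363.5 440.4]
scene grey 8696.0 [128. 373.] [ 87. 114.] 61 el [129.  372.6]
scene grey 2860.0 [391. 317.] [46. 87.] 56 el [388.2 316.7]
scene grey 3870.0 [238. 278.] [65. 76.] 90 el [237.9 278.7]
scene grey 1233.0 [116. 267.] [46. 32.] 53 el [115.9 266.9]
scene grey 3938.0 [390. 206.] [60. 82.] 61 el [388.5 209.1]
scene grey 333.0 [630. 181.] [36. 18.] 90 el [614.8 184.7]
scene grey 824.0 [423. 137.] [28. 37.] 13 el [423.3 137.4]
scene grey 1384.0 [238. 129.] [55. 76.] 55 el [ 608.8 -168.7]
scene grey 1971.5 [151.  63.] [33. 81.] 74 el [152.1  59.6]
scene grey 2824.0 [53. 54.] [35. 99.] 72 el [50.  55.6]
scene grey 3887.5 [311.  34.] [ 79. 157.] 79 el [305.8  39. ]
scene dark 2735.5 [614. 237.] [86. 79.] 24 el [596.6 229.3]
scene dark 436.5 [496. 199.] [91. 35.] 6 el [544.2 120.5]
scene dark 242.5 [504. 118.] [ 8. 36.] 22 el [503.8 118.4]
scene dark 230.0 [225.  90.] [20. 56.] 89 el [224.8  83. ]
scene dark 223.5 [455.  85.] [11. 41.] 24 el [453.1  84.2]
scene dark 3998.0 [58. 90.] [ 62. 117.] 89 el [52.7 82.9]
scene dark 219
[... 725 characters left out ...]
.4 241.9]
top grey 328.5 [104. 212.] [26. 53.] 4 el [102.4 234.1]
top grey 1031.0 [622. 193.] [44. 33.] 90 el [630.9 193.3]
top grey 1922.5 [330. 159.] [63. 42.] 6 el [329.4 161. ]
top dark 299.5 [330. 468.] [44. 24.] 28 el [327.8 468.3]
top dark 283.0 [212. 453.] [52. 13.] 88 el [207.5 453.7]
top dark 335.5 [ 10. 398.] [52. 19.] 90 el [ -4.5 401.5]
top dark 512.0 [ 66. 381.] [140.  11.] 19 el [ 66.1 380.7]
top dark 562.5 [ 11. 336.] [30. 25.] 27 el [ 14.3 337.8]
top dark 228.5 [144. 235.] [43. 93.] 62 el [177.4 255.7]
top dark 5150.0 [575.  74.] [132.  51.] 3 el [580.7  74.3]
top dark 3423.5 [125.  99.] [ 91. 102.] 31 el [102.4  86. ]
top green 326.0 [ 19. 472.] [38. 13.] 0 el [ 17.  473.9]
```

View pics/stack.png

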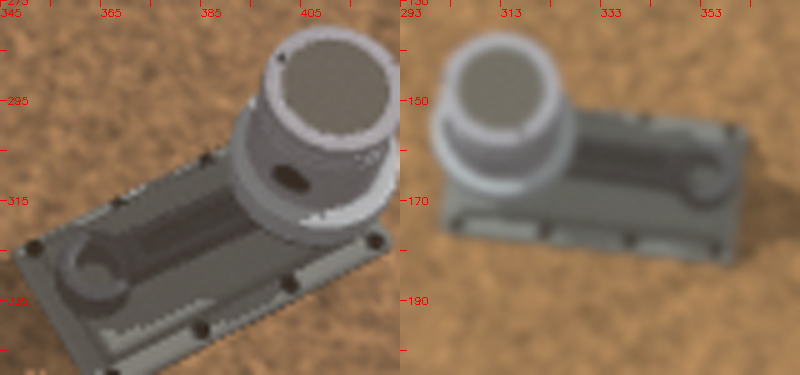

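View pics/stat.png

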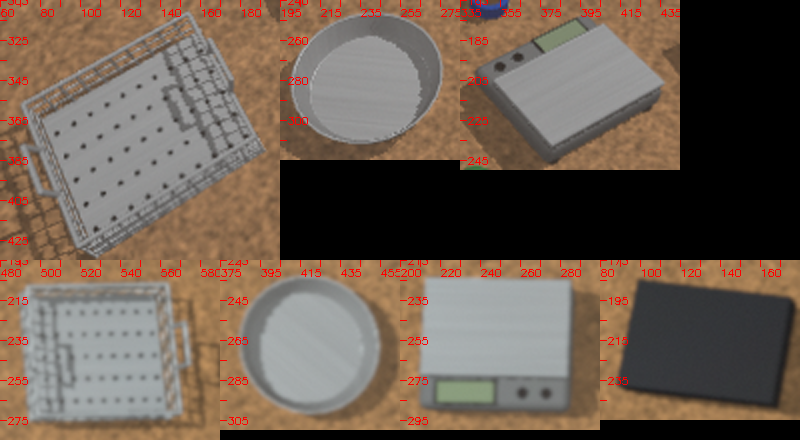

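Stack crops: the crown disc centre is at scene (412,292.5) and top (313,147.3). The small end of the grey rod is at scene (364,330) and top (354.5,165.5). The bolt holes pair up between the two views. This grey rod, with its big end under the race, is the one meant. Station crops: basket, dish and scale outlines are clear, so I triangulate them next.

Run:
```python
from h import *
def show(n,ps,pt):
    L=[]
    for a,b in zip(ps,pt):
        p,e=tri(a,b);L.append(p);print(n,np.round(p*1000),'gap',round(e*1000,1))
    return np.array(L)
sc=lambda l:[(345+x/5,275+y/5) for x,y in l]; tp=lambda l:[(293+(x-400)/5,130+y/5) for x,y in l]
show("crown",[(412,292.5)],[(313,147.3)])
show("small",sc([(95,275)]),tp([(708,178)]))
A=show("holes",sc([(35,248),(118,203),(205,158),(110,375),(202,328)]),tp([(715,247),(630,240),(545,233),(730,130),(645,118)]))
print("cover ang",np.degrees(np.arctan2(*(A[2]-A[0])[[1,0]])))
show("dish rim",[(238.5,279.3)],[(420,267.5)])
P=show("pan",[(350,205),(407.5,177.5),(437.5,207.5),(380,239)],[(210.5+75,273),(210.5,273),(212.5,224),(285.5,224.5)]);print(P.mean(0))
B=show("basket",[(71,357.5),(155,311),(192.5,380),(110,432.5)],[(571,274),(494,275),(492.5,207.5),(564,207)]);print(B.mean(0))
G=show("plate",[(453,184),(509,156),(545,184),(489,210)],[(168.5,248),(90.5,238.5),(100,185),(178.5,193.5)]);print(G.mean(0))
show("knob",[(343,258)],[(327,229)])
S=cv2.imread("pics/scene0.png");T=cv2.imread("pics/top0.png")
S=cv2.convertScaleAbs(S,alpha=2);T=cv2.convertScaleAbs(T,alpha=2.5)
cv2.imwrite("pics/plate.png",np.hstack([pad(crop(S,445,145,105,75,4),300),crop(T,85,180,97,75,4)][:2])[:, :800])
```

```text
crown [674.  51. 100.] gap 2.9
small [666. -39.  27.] gap 5.7
holes [640. -45.   9.] gap 3.2
holes [641.  -8.   9.] gap 2.6
holes [642.  31.  10.] gap 4.4
holes [695. -49.   9.] gap 3.5
holes [698. -11.  11.] gap 4.0
cover ang 88.47064166839611
dish rim [ 447. -190.   19.] gap 4.8
pan [415.  93.  43.] gap 4.1
pan [408. 253.  36.] gap 8.1
pan [513. 258.  36.] gap 3.9
pan [520. 100.  38.] gap 2.0
[0.46367869 0.17604201 0.03800875]
basket [ 450. -508.   31.] gap 5.4
basket [ 438. -350.   29.] gap 3.4
basket [ 590. -343.   20.] gap 7.4
basket [ 600. -493.   20.] gap 19.0
[ 0.51934568 -0.42370597  0.02516833]
plate [461. 354.   8.] gap 5.1
plate [468. 519.  23.] gap 3.4
plate [584. 509.  39.] gap 2.6
plate [577. 339.  43.] gap 11.5
[0.52235362 0.43022556 0.02828186]
knob [517.  12.  31.] gap 2.7
```

View pics/plate.png

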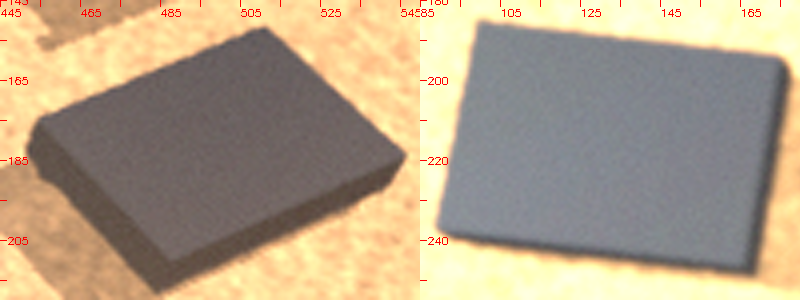

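The plate's top corners are at scene (455,175),(511,152),(546,184),(486,210) and top (167,247),(90,237),(99,185),(176,194). The crown height of 100 mm and the pan at about 38–43 mm match the text. I move towards the stack at height and turn the tool so that it closes along world x.

Emit:
arm_command([
  {"tx": -0.354, "ty": -0.182, "tz": -0.04, "rz": 1.154, "grip": 1},
  {"tx": -0.354, "ty": -0.182, "tz": -0.04, "rz": 1.154, "grip": 1},
  {"tx": -0.354, "ty": -0.182, "tz": -0.04, "rz": 1.154, "grip": 1},
  {"tx": -0.354, "ty": -0.182, "tz": -0.04, "rz": 1.154, "grip": 1},
  {"tx": -0.354, "ty": -0.182, "tz": -0.04, "rz": 1.154, "grip": 1},
  {"tx": -0.354, "ty": -0.182, "tz": -0.04, "rz": 1.154, "grip": 1},
  {"tx": -0.354, "ty": -0.182, "tz": -0.04, "rz": 1.154, "grip": 1},
  {"tx": -0.354, "ty": -0.182, "tz": -0.04, "rz": 1.154, "grip": 1},
])

```text
invalid input
```

Run:
```python
from h import *
def show(n,ps,pt):
    L=[]
    for a,b in zip(ps,pt):
        p,e=tri(a,b);L.append(p);print(n,np.round(p*1000),'gap',round(e*1000,1))
    return np.array(L)
G=show("plate",[(455.5,175),(511,152),(546,184),(486,210.5)],[(167,247),(89.5,237.5),(99.5,185.5),(176,194)]);print(G.mean(0),np.degrees(np.arctan2(*(G[1]+G[2]-G[0]-G[3])[[1,0]])))
show("vise",[(410,402),(494,346)],[(366,88),(288,88)]);show("vise",[(410,402),(494,346)],[(366,102),(289,97)])
S=cv2.imread("pics/scene0.png");T=cv2.imread("pics/top0.png")
cv2.imwrite("pics/bas.png",np.hstack([pad(crop(S,65,305,133,133,3),400),crop(T,480,195,133,133,3)]))
```

```text
plate [458. 351.  37.] gap 9.4
plate [468. 517.  37.] gap 6.0
plate [584. 511.  37.] gap 4.6
plate [574. 342.  37.] gap 2.3
[0.52102431 0.43041398 0.0371989 ] 86.55453134998159
vise [821. -58.  85.] gap 5.1
vise [816. 115.  79.] gap 4.7
vise [812. -54.  46.] gap 12.2
vise [810. 119.  60.] gap 19.4Traceback (most recent call last):
  File "<stdin>", line 10, in <module>
    return _nx.concatenate(arrs, 1, dtype=dtype, casting=casting)
           ~~~~~~~~~~~~~~~^^^^^^^^^^^^^^^^^^^^^^^^^^^^^^^^^^^^^^^
ValueError: all the input array dimensions except for the concatenation axis must match exactly, but along dimension 0, the array at index 0 has size 400 and the array at index 1 has size 399
```

Emit:
arm_command([
  {"tx": -0.354, "ty": -0.182, "tz": -0.04, "rx": 0, "ry": 0, "rz": 1.154, "grip": 1},
  {"tx": -0.354, "ty": -0.182, "tz": -0.04, "rx": 0, "ry": 0, "rz": 1.154, "grip": 1},
  {"tx": -0.354, "ty": -0.182, "tz": -0.04, "rx": 0, "ry": 0, "rz": 1.154, "grip": 1},
  {"tx": -0.354, "ty": -0.182, "tz": -0.04, "rx": 0, "ry": 0, "rz": 1.154, "grip": 1},
  {"tx": -0.354, "ty": -0.182, "tz": -0.04, "rx": 0, "ry": 0, "rz": 1.154, "grip": 1},
  {"tx": -0.354, "ty": -0.182, "tz": -0.04, "rx": 0, "ry": 0, "rz": 1.154, "grip": 1},
  {"tx": -0.354, "ty": -0.182, "tz": -0.04, "rx": 0, "ry": 0, "rz": 1.154, "grip": 1},
  {"tx": -0.354, "ty": -0.182, "tz": -0.04, "rx": 0, "ry": 0, "rz": 1.154, "grip": 1},
])

```text
time: 0.9
tool_pos: [0.5037, 0.2601, 0.2513]
eef_rot: [0.709, 0.705, -0.0, -0.0]
contact_force: [0.3, 0.8, -0.3]
grip_width: 1.002
grip_force: 0.0
```

Run:
```python
from h import *
S=cv2.imread("pics/scene0.png");T=cv2.imread("pics/top0.png")
cv2.imwrite("pics/bas.png",np.hstack([crop(S,65,305,133,133,3),crop(T,480,195,133,133,3)]))
```

```text
(no output)
```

View pics/bas.png

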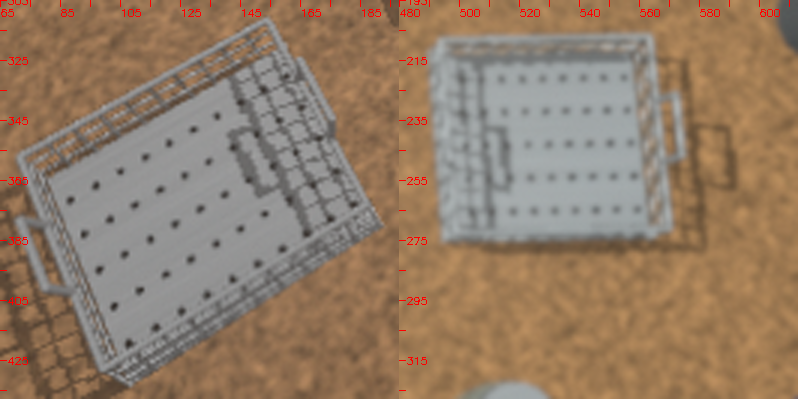

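Basket rim corners: scene (71.7,356.7),(154.3,311.7),(191.7,379),(99.3,427.7); top (570.3,272.3),(494.7,274.3),(492.7,209),(564.3,207.7).

Run:
```python
from h import *
a=[(71.7,356.7),(154.3,311.7),(191.7,379),(99.3,427.7)];b=[(570.3,272.3),(494.7,274.3),(492.7,209),(564.3,207.7)]
for x,y in zip(a,b):
    p,e=tri(x,y);print(np.round(p*1000),round(e*1000,1),np.round(plane("scene",x,.04)*1000),np.round(plane("top",y,.04)*1000))
print([np.mean([plane(n,q,.04) for q in l],0).round(3) for n,l in(("scene",a),("top",b))])
for x,y in [((107.7,419.3),(555,221)),((88.3,371.7),(559.7,264.7))]: print("hole",tri(x,y))
a=[(350,205),(407.5,177.5),(437.5,207.5),(380,239)];b=[(285.5,273),(210.5,273),(212.5,224),(285.5,224.5)]
print("pan",[np.mean([plane(n,q,.042) for q in l],0).round(3) for n,l in(("scene",a),("top",b))])
print("dish",plane("scene",(238.5,279.3),.028),plane("top",(420,267.5),.028))
```

```text
[ 452. -505.   36.] 4.8 [ 455. -501.   40.] [ 451. -506.   40.]
[ 439. -351.   30.] 3.7 [ 445. -352.   40.] [ 438. -347.   40.]
[ 587. -344.   19.] 7.6 [ 597. -339.   40.] [ 580. -342.   40.]
[ 593. -495.   37.] 5.6 [ 595. -491.   40.] [ 592. -497.   40.]
[array([ 0.523, -0.421,  0.04 ]), array([ 0.515, -0.423,  0.04 ])]
hole (array([ 0.57218538, -0.48806933,  0.00148006]), np.float64(0.003553075493107362))
hole (array([ 0.47440853, -0.49588801,  0.00207065]), np.float64(0.004265439412767301))
pan [array([0.467, 0.176, 0.042]), array([0.462, 0.173, 0.042])]
dish [ 0.45344113 -0.18914887  0.028     ] [ 0.44502295 -0.19147237  0.028     ]
```

Emit:
arm_command([
  {"tx": -0.209, "ty": 0.17, "tz": 0.1, "rx": 0, "ry": 0, "rz": 0, "grip": 1},
  {"tx": -0.209, "ty": 0.17, "tz": 0.1, "rx": 0, "ry": 0, "rz": 0, "grip": 1},
  {"tx": -0.209, "ty": 0.17, "tz": 0.1, "rx": 0, "ry": 0, "rz": 0, "grip": 1},
  {"tx": -0.209, "ty": 0.17, "tz": 0.1, "rx": 0, "ry": 0, "rz": 0, "grip": 1},
  {"tx": -0.209, "ty": 0.17, "tz": 0.1, "rx": 0, "ry": 0, "rz": 0, "grip": 1},
  {"tx": -0.209, "ty": 0.17, "tz": 0.1, "rx": 0, "ry": 0, "rz": 0, "grip": 1},
  {"tx": -0.209, "ty": 0.17, "tz": 0.1, "rx": 0, "ry": 0, "rz": 0, "grip": 1},
  {"tx": -0.209, "ty": 0.17, "tz": 0.1, "rx": 0, "ry": 0, "rz": 0, "grip": 1},
])

```text
time: 1.7
tool_pos: [0.6725, 0.0521, 0.1502]
eef_rot: [0.708, 0.706, -0.001, -0.001]
contact_force: [-0.1, 1.0, -0.6]
grip_width: 1.001
grip_force: 0.0
```

Emit:
arm_command([
  {"tx": 0, "ty": 0.001, "tz": 0.03, "rx": 0, "ry": 0, "rz": 0, "grip": 1},
  {"tx": 0, "ty": 0.001, "tz": 0.06, "rx": 0, "ry": 0, "rz": 0, "grip": 1},
  {"tx": 0, "ty": 0.001, "tz": 0.078, "rx": 0, "ry": 0, "rz": 0, "grip": 1},
  {"tx": 0, "ty": 0.001, "tz": 0.084, "rx": 0, "ry": 0, "rz": 0, "grip": 1},
  {"tx": 0, "ty": 0.001, "tz": 0.084, "rx": 0, "ry": 0, "rz": 0, "grip": 1},
  {"tx": 0, "ty": 0.001, "tz": 0.084, "rx": 0, "ry": 0, "rz": 0, "grip": 0},
  {"tx": 0, "ty": 0.001, "tz": 0.084, "rx": 0, "ry": 0, "rz": 0, "grip": -0.5},
  {"tx": 0, "ty": 0.001, "tz": 0.084, "rx": 0, "ry": 0, "rz": 0, "grip": -0.5},
])

```text
time: 2.5
tool_pos: [0.6747, 0.053, 0.0685]
eef_rot: [0.707, 0.707, 0.001, 0.001]
contact_force: [0.3, 0.6, 0.2]
grip_width: 0.746
grip_force: 0.0
```

Emit:
arm_command([
  {"tx": 0, "ty": 0, "tz": 0, "rx": 0, "ry": 0, "rz": 0, "grip": -0.5},
  {"tx": 0, "ty": 0, "tz": 0, "rx": 0, "ry": 0, "rz": 0, "grip": -0.5},
  {"tx": 0, "ty": 0, "tz": 0, "rx": 0, "ry": 0, "rz": 0, "grip": -0.5},
  {"tx": 0, "ty": 0, "tz": 0, "rx": 0, "ry": 0, "rz": 0, "grip": -0.5},
  {"tx": 0, "ty": 0, "tz": 0, "rx": 0, "ry": 0, "rz": 0, "grip": -0.5},
  {"tx": 0, "ty": 0, "tz": 0, "rx": 0, "ry": 0, "rz": 0, "grip": -0.5},
  {"tx": 0, "ty": 0, "tz": 0, "rx": 0, "ry": 0, "rz": 0, "grip": -0.5},
  {"tx": 0, "ty": 0, "tz": 0, "rx": 0, "ry": 0, "rz": 0, "grip": -0.5},
])

```text
time: 3.3
tool_pos: [0.6742, 0.0528, 0.0676]
eef_rot: [0.707, 0.707, 0.0, 0.0]
contact_force: [-0.8, 0.6, 4.8]
grip_width: 0.554
grip_force: 30.0
```

Emit:
arm_command([
  {"tx": 0, "ty": 0, "tz": -0.02, "rx": 0, "ry": 0, "rz": 0, "grip": -0.5},
  {"tx": 0, "ty": 0, "tz": -0.06, "rx": 0, "ry": 0, "rz": 0, "grip": -0.5},
  {"tx": 0, "ty": 0, "tz": -0.1, "rx": 0, "ry": 0, "rz": 0, "grip": -0.5},
  {"tx": -0.02, "ty": -0.01, "tz": -0.12, "rx": 0, "ry": 0, "rz": 0, "grip": -0.5},
  {"tx": -0.06, "ty": -0.02, "tz": -0.12, "rx": 0, "ry": 0, "rz": 0, "grip": -0.5},
  {"tx": -0.1, "ty": -0.035, "tz": -0.12, "rx": 0, "ry": 0, "rz": 0, "grip": -0.5},
  {"tx": -0.14, "ty": -0.05, "tz": -0.12, "rx": 0, "ry": 0, "rz": 0, "grip": -0.5},
  {"tx": -0.18, "ty": -0.06, "tz": -0.12, "rx": 0, "ry": 0, "rz": 0, "grip": -0.5},
])

```text
time: 4.1
tool_pos: [0.6123, -0.1285, 0.1866]
eef_rot: [0.707, 0.707, -0.001, -0.001]
contact_force: [0.7, -0.2, -0.8]
grip_width: 0.551
grip_force: 30.0
```

Emit:
arm_command([
  {"tx": -0.04, "ty": -0.013, "tz": 0, "rx": 0, "ry": 0, "rz": 0, "grip": -0.5},
  {"tx": -0.08, "ty": -0.026, "tz": 0, "rx": 0, "ry": 0, "rz": 0, "grip": -0.5},
  {"tx": -0.12, "ty": -0.039, "tz": 0, "rx": 0, "ry": 0, "rz": -0.02, "grip": -0.5},
  {"tx": -0.16, "ty": -0.052, "tz": 0, "rx": 0, "ry": 0, "rz": -0.04, "grip": -0.5},
  {"tx": -0.2, "ty": -0.065, "tz": 0, "rx": 0, "ry": 0, "rz": -0.06, "grip": -0.5},
  {"tx": -0.24, "ty": -0.08, "tz": 0, "rx": 0, "ry": 0, "rz": -0.08, "grip": -0.5},
  {"tx": -0.27, "ty": -0.09, "tz": 0, "rx": 0, "ry": 0, "rz": -0.084, "grip": -0.5},
  {"tx": -0.295, "ty": -0.095, "tz": 0, "rx": 0, "ry": 0, "rz": -0.084, "grip": -0.5},
])

```text
time: 4.9
tool_pos: [0.5165, -0.4248, 0.1863]
eef_rot: [0.678, 0.735, -0.001, -0.001]
contact_force: [0.6, -0.6, -1.4]
grip_width: 0.555
grip_force: 30.0
```

Run:
```python
from h import *
from scipy.spatial.transform import Rotation as R
s=state();print(s["tool_pos"],s["grip_width"],s["grip_force"],R.from_quat(s["eef_rot"]).as_matrix().round(3).tolist())
S,T=[read_camera(n)[:,:,::-1].copy() for n in("scene","top")]
cv2.imwrite("pics/st1s.png",S);cv2.imwrite("pics/st1t.png",T)
cv2.imwrite("pics/st1.png",np.hstack([crop(S,345,275,80,75,5),crop(T,293,130,80,75,5)]))
```

```text
[ 0.51650024 -0.42482777  0.18633361] 0.5545623413565464 30.00017523765564 [[-0.081, 0.997, -0.002], [0.997, 0.081, -0.0], [0.0, -0.002, -1.0]]
```

View pics/st1.png

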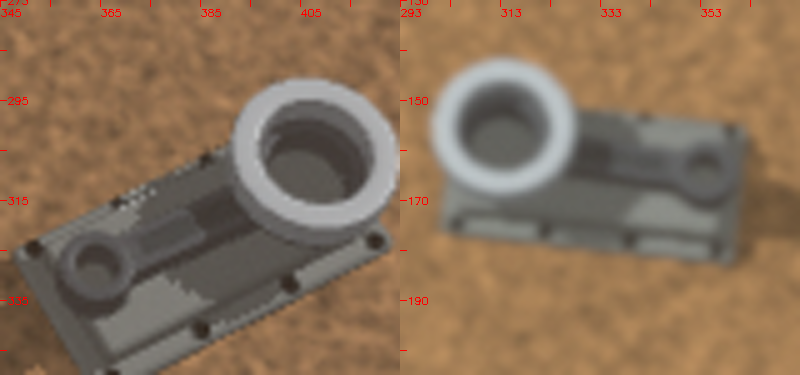

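The piston has come off and is held, and the race sits undisturbed with its ring centre at scene (408.6,305.8) and top (313.6,155.2). I lower the piston.

Emit:
arm_command([
  {"tx": 0.003, "ty": 0.002, "tz": 0.03, "rx": 0, "ry": 0, "rz": 0, "grip": -0.5},
  {"tx": 0.003, "ty": 0.002, "tz": 0.06, "rx": 0, "ry": 0, "rz": 0, "grip": -0.5},
  {"tx": 0.003, "ty": 0.002, "tz": 0.09, "rx": 0, "ry": 0, "rz": 0, "grip": -0.5},
  {"tx": 0.003, "ty": 0.002, "tz": 0.12, "rx": 0, "ry": 0, "rz": 0, "grip": -0.5},
  {"tx": 0.003, "ty": 0.002, "tz": 0.14, "rx": 0, "ry": 0, "rz": 0, "grip": -0.5},
  {"tx": 0.003, "ty": 0.002, "tz": 0.155, "rx": 0, "ry": 0, "rz": 0, "grip": -0.5},
  {"tx": 0.003, "ty": 0.002, "tz": 0.16, "rx": 0, "ry": 0, "rz": 0, "grip": -0.5},
  {"tx": 0.003, "ty": 0.002, "tz": 0.16, "rx": 0, "ry": 0, "rz": 0, "grip": -0.5},
])

```text
time: 5.8
tool_pos: [0.5208, -0.4183, 0.0268]
eef_rot: [0.677, 0.736, 0.0, -0.0]
contact_force: [0.0, 0.1, -0.8]
grip_width: 0.552
grip_force: 30.0
```

Emit:
arm_command([
  {"tx": 0, "ty": 0, "tz": 0.004, "rx": 0, "ry": 0, "rz": 0, "grip": -0.5},
  {"tx": 0, "ty": 0, "tz": 0.006, "rx": 0, "ry": 0, "rz": 0, "grip": -0.5},
  {"tx": 0, "ty": 0, "tz": 0.007, "rx": 0, "ry": 0, "rz": 0, "grip": -0.5},
  {"tx": 0, "ty": 0, "tz": 0.008, "rx": 0, "ry": 0, "rz": 0, "grip": -0.5},
  {"tx": 0, "ty": 0, "tz": 0.009, "rx": 0, "ry": 0, "rz": 0, "grip": -0.5},
  {"tx": 0, "ty": 0, "tz": 0.009, "rx": 0, "ry": 0, "rz": 0, "grip": -0.5},
  {"tx": 0, "ty": 0, "tz": 0.009, "rx": 0, "ry": 0, "rz": 0, "grip": -0.5},
  {"tx": 0, "ty": 0, "tz": 0.009, "rx": 0, "ry": 0, "rz": 0, "grip": -0.5},
])

```text
time: 6.6
tool_pos: [0.5208, -0.419, 0.0183]
eef_rot: [0.677, 0.736, 0.0, 0.0]
contact_force: [0.9, -0.3, -1.3]
grip_width: 0.548
grip_force: 30.0
```

Emit:
arm_command([
  {"tx": 0, "ty": 0, "tz": 0.001, "rx": 0, "ry": 0, "rz": 0, "grip": -0.5},
  {"tx": 0, "ty": 0, "tz": 0.001, "rx": 0, "ry": 0, "rz": 0, "grip": -0.5},
  {"tx": 0, "ty": 0, "tz": 0.001, "rx": 0, "ry": 0, "rz": 0, "grip": 0.15},
  {"tx": 0, "ty": 0, "tz": 0.001, "rx": 0, "ry": 0, "rz": 0, "grip": 0.25},
  {"tx": 0, "ty": 0, "tz": 0.001, "rx": 0, "ry": 0, "rz": 0, "grip": 0.45},
  {"tx": 0, "ty": 0, "tz": 0.001, "rx": 0, "ry": 0, "rz": 0, "grip": 0.45},
  {"tx": 0, "ty": 0, "tz": 0.001, "rx": 0, "ry": 0, "rz": 0, "grip": 0.45},
  {"tx": 0, "ty": 0, "tz": 0.001, "rx": 0, "ry": 0, "rz": 0, "grip": 0.45},
])

```text
time: 7.4
tool_pos: [0.5208, -0.419, 0.0172]
eef_rot: [0.677, 0.736, 0.0, -0.0]
contact_force: [0.1, -0.7, -0.3]
grip_width: 0.722
grip_force: 0.0
```

Emit:
arm_command([
  {"tx": 0, "ty": 0, "tz": 0, "rx": 0, "ry": 0, "rz": 0, "grip": 0.45},
  {"tx": 0, "ty": 0, "tz": -0.01, "rx": 0, "ry": 0, "rz": 0, "grip": 0.45},
  {"tx": 0, "ty": 0, "tz": -0.03, "rx": 0, "ry": 0, "rz": 0, "grip": 0.45},
  {"tx": 0, "ty": 0, "tz": -0.06, "rx": 0, "ry": 0, "rz": 0, "grip": 0.45},
  {"tx": 0, "ty": 0, "tz": -0.1, "rx": 0, "ry": 0, "rz": 0, "grip": 0.45},
  {"tx": 0, "ty": 0, "tz": -0.14, "rx": 0, "ry": 0, "rz": 0, "grip": 0.5},
  {"tx": 0.04, "ty": 0.01, "tz": -0.17, "rx": 0, "ry": 0, "rz": 0, "grip": 1},
  {"tx": 0.08, "ty": 0.02, "tz": -0.17, "rx": 0, "ry": 0, "rz": 0, "grip": 1},
])

```text
time: 8.2
tool_pos: [0.5363, -0.3403, 0.1929]
eef_rot: [0.678, 0.735, 0.001, 0.005]
contact_force: [1.0, 0.9, 0.4]
grip_width: 0.908
grip_force: 0.0
```

Run:
```python
from h import *
s=state();print(s["tool_pos"],s["eef_rot"],s["time"])
S,T=[read_camera(n)[:,:,::-1].copy() for n in("scene","top")]
print("race",tri((408.6,305.8),(313.6,155.2)))
cv2.imwrite("pics/b2.png",np.hstack([crop(S,65,305,133,133,3),crop(T,480,195,133,133,3)]))
```

```text
[ 0.53630873 -0.34026222  0.19288221] [0.67830738 0.73475809 0.00087105 0.00537455] 8.2
race (array([0.67572119, 0.05105246, 0.0506247 ]), np.float64(0.004605348210937887))
```

View pics/b2.png

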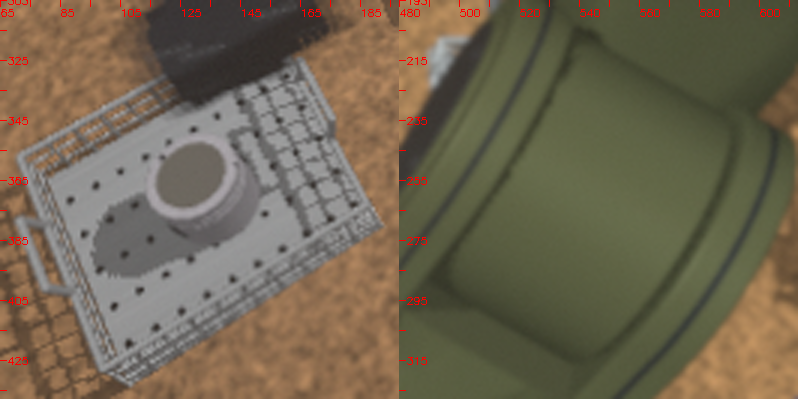

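The piston stands upright in the basket with its crown at scene (129,364), and it is released. I go on to the race.

Emit:
arm_command([
  {"tx": 0.04, "ty": 0.018, "tz": 0, "rx": 0, "ry": 0, "rz": 0, "grip": 1},
  {"tx": 0.086, "ty": 0.039, "tz": 0, "rx": 0, "ry": 0, "rz": 0.02, "grip": 1},
  {"tx": 0.131, "ty": 0.059, "tz": 0, "rx": 0, "ry": 0, "rz": 0.04, "grip": 1},
  {"tx": 0.177, "ty": 0.08, "tz": 0, "rx": 0, "ry": 0, "rz": 0.06, "grip": 1},
  {"tx": 0.222, "ty": 0.101, "tz": 0, "rx": 0, "ry": 0, "rz": 0.084, "grip": 1},
  {"tx": 0.268, "ty": 0.121, "tz": 0, "rx": 0, "ry": 0, "rz": 0.084, "grip": 1},
  {"tx": 0.313, "ty": 0.142, "tz": 0, "rx": 0, "ry": 0, "rz": 0.084, "grip": 1},
  {"tx": 0.358, "ty": 0.162, "tz": 0.03, "rx": 0, "ry": 0, "rz": 0.084, "grip": 1},
])

```text
time: 9.1
tool_pos: [0.6669, 0.0297, 0.1649]
eef_rot: [0.707, 0.708, 0.004, 0.003]
contact_force: [1.2, -0.3, -0.2]
grip_width: 0.999
grip_force: 0.0
```

Emit:
arm_command([
  {"tx": 0.019, "ty": 0.007, "tz": 0.03, "rx": 0, "ry": 0, "rz": 0, "grip": 1},
  {"tx": 0.019, "ty": 0.007, "tz": 0.05, "rx": 0, "ry": 0, "rz": 0, "grip": 1},
  {"tx": 0.019, "ty": 0.007, "tz": 0.065, "rx": 0, "ry": 0, "rz": 0, "grip": 1},
  {"tx": 0.019, "ty": 0.007, "tz": 0.065, "rx": 0, "ry": 0, "rz": 0, "grip": 1},
  {"tx": 0.019, "ty": 0.007, "tz": 0.065, "rx": 0, "ry": 0, "rz": 0, "grip": 1},
  {"tx": 0.019, "ty": 0.007, "tz": 0.065, "rx": 0, "ry": 0, "rz": 0, "grip": 1},
  {"tx": 0.019, "ty": 0.007, "tz": 0.065, "rx": 0, "ry": 0, "rz": 0, "grip": 1},
  {"tx": 0.019, "ty": 0.007, "tz": 0.065, "rx": 0, "ry": 0, "rz": 0, "grip": 1},
])

```text
time: 9.9
tool_pos: [0.6707, 0.0453, 0.0973]
eef_rot: [0.707, 0.707, 0.001, 0.0]
contact_force: [-0.7, -0.1, -1.4]
grip_width: 1.0
grip_force: 0.0
```

Emit:
arm_command([
  {"tx": 0.007, "ty": 0.004, "tz": 0.02, "rx": 0, "ry": 0, "rz": 0, "grip": 1},
  {"tx": 0.007, "ty": 0.004, "tz": 0.035, "rx": 0, "ry": 0, "rz": 0, "grip": 1},
  {"tx": 0.007, "ty": 0.004, "tz": 0.048, "rx": 0, "ry": 0, "rz": 0, "grip": 1},
  {"tx": 0.007, "ty": 0.004, "tz": 0.054, "rx": 0, "ry": 0, "rz": 0, "grip": 1},
  {"tx": 0.007, "ty": 0.004, "tz": 0.055, "rx": 0, "ry": 0, "rz": 0, "grip": 1},
  {"tx": 0.007, "ty": 0.004, "tz": 0.055, "rx": 0, "ry": 0, "rz": 0, "grip": 1},
  {"tx": 0.007, "ty": 0.004, "tz": 0.055, "rx": 0, "ry": 0, "rz": 0, "grip": 1},
  {"tx": 0.007, "ty": 0.004, "tz": 0.055, "rx": 0, "ry": 0, "rz": 0, "grip": 1},
])

```text
time: 10.7
tool_pos: [0.6747, 0.0525, 0.042]
eef_rot: [0.707, 0.707, 0.001, 0.0]
contact_force: [-0.1, -0.3, 0.7]
grip_width: 0.996
grip_force: 0.0
```

Good: (0.675, 0.0525, 0.042). Close.

Emit:
arm_command([
  {"tx": 0, "ty": 0, "tz": 0.001, "rx": 0, "ry": 0, "rz": 0, "grip": 0.5},
  {"tx": 0, "ty": 0, "tz": 0.001, "rx": 0, "ry": 0, "rz": 0, "grip": 0},
  {"tx": 0, "ty": 0, "tz": 0.001, "rx": 0, "ry": 0, "rz": 0, "grip": 0},
  {"tx": 0, "ty": 0, "tz": 0.001, "rx": 0, "ry": 0, "rz": 0, "grip": 0},
  {"tx": 0, "ty": 0, "tz": 0.001, "rx": 0, "ry": 0, "rz": 0, "grip": 0},
  {"tx": 0, "ty": 0, "tz": 0.001, "rx": 0, "ry": 0, "rz": 0, "grip": 0},
  {"tx": 0, "ty": 0, "tz": 0.001, "rx": 0, "ry": 0, "rz": 0, "grip": 0},
  {"tx": 0, "ty": 0, "tz": 0.001, "rx": 0, "ry": 0, "rz": 0, "grip": 0},
])

```text
time: 11.5
tool_pos: [0.6742, 0.0525, 0.0403]
eef_rot: [0.707, 0.707, 0.0, -0.0]
contact_force: [-0.4, -0.3, 0.5]
grip_width: 0.498
grip_force: 0.0
```

Run:
```python
from h import *
S,T=[read_camera(n)[:,:,::-1].copy() for n in("scene","top")]
cv2.imwrite("pics/r1.png",np.hstack([crop(S,325,240,133,133,3),crop(T,270,110,133,133,3)]))
```

```text
(no output)
```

View pics/r1.png

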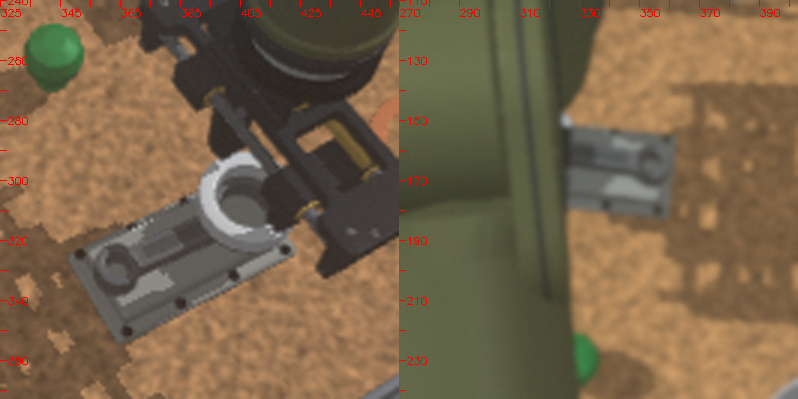

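Run:
```python
from h import *
print("piston in basket",plane("scene",(129.3,364.3),.05))
for x in(-.031,0,.031):print(proj("scene",np.array([.674+x,.0525,.04])))
for z in(.038,.054):print("race c",plane("scene",(406,308),z),plane("scene",(408.6,305.8),z))
for p in((400,290),(433,332)):print(plane("scene",p,.04))
for r in((413,325),(423,313)):print(plane("scene",r,.054))
s=state();print(s["tool_pos"],s["joint_positions"],s["contact_force"])
S=read_camera("scene")[:,:,::-1].copy();cv2.imwrite("pics/r2.png",crop(S,365,265,90,80,8))
```

```text
piston in basket [ 0.52411479 -0.41894064  0.05      ]
[396.48777182 294.69293218]
[406.45585475 307.47219046]
[416.81000779 320.74488767]
race c [0.67379688 0.0520001  0.038     ] [0.67262199 0.05893741 0.038     ]
race c [0.67893114 0.0449015  0.054     ] [0.67778114 0.05169182 0.054     ]
[0.63825525 0.06427539 0.04      ]
[0.73711694 0.06394733 0.04      ]
[0.71200603 0.0353439  0.054     ]
[0.7025331  0.06531924 0.054     ]
[0.67421196 0.05252933 0.0403337 ] [-0.17219052  0.96901848  0.0516474   1.51820771 -0.06991423  0.65611914
 -0.08740221] [ 0.74421542 -0.98493736 -0.27114449]
```

View pics/r2.png

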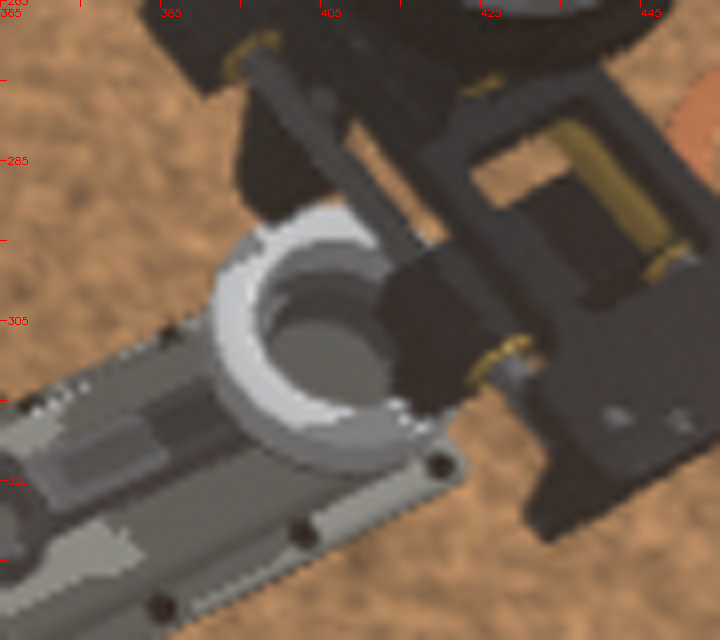

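The fingers closed to 44 mm with no force, so they did not take hold of the race, which still sits at scene (407,307). The picture shows the finger ends at about (417,317), near the top of the ring. I open, go lower and try again.

Emit:
arm_command([
  {"tx": 0, "ty": 0, "tz": 0, "rx": 0, "ry": 0, "rz": 0, "grip": 1},
  {"tx": 0, "ty": 0, "tz": 0, "rx": 0, "ry": 0, "rz": 0, "grip": 1},
  {"tx": 0, "ty": 0, "tz": 0, "rx": 0, "ry": 0, "rz": 0, "grip": 1},
  {"tx": 0, "ty": 0, "tz": 0, "rx": 0, "ry": 0, "rz": 0, "grip": 1},
  {"tx": 0, "ty": 0, "tz": 0, "rx": 0, "ry": 0, "rz": 0, "grip": 1},
  {"tx": 0, "ty": 0, "tz": 0.002, "rx": 0, "ry": 0, "rz": 0, "grip": 1},
  {"tx": 0, "ty": 0, "tz": 0.005, "rx": 0, "ry": 0, "rz": 0, "grip": 1},
  {"tx": 0, "ty": 0, "tz": 0.005, "rx": 0, "ry": 0, "rz": 0, "grip": 1},
])

```text
time: 12.45
tool_pos: [0.6737, 0.0525, 0.0347]
eef_rot: [0.707, 0.707, -0.0, -0.0]
contact_force: [-0.7, -0.2, -0.1]
grip_width: 1.001
grip_force: 0.0
```

Emit:
arm_command([
  {"tx": 0, "ty": 0, "tz": 0, "rx": 0, "ry": 0, "rz": 0, "grip": 0.6},
  {"tx": 0, "ty": 0, "tz": 0, "rx": 0, "ry": 0, "rz": 0, "grip": 0.3},
  {"tx": 0, "ty": 0, "tz": 0, "rx": 0, "ry": 0, "rz": 0, "grip": 0.3},
  {"tx": 0, "ty": 0, "tz": 0, "rx": 0, "ry": 0, "rz": 0, "grip": 0.3},
  {"tx": 0, "ty": 0, "tz": 0, "rx": 0, "ry": 0, "rz": 0, "grip": 0.3},
  {"tx": 0, "ty": 0, "tz": 0, "rx": 0, "ry": 0, "rz": 0, "grip": 0.3},
  {"tx": 0, "ty": 0, "tz": 0, "rx": 0, "ry": 0, "rz": 0, "grip": 0.3},
  {"tx": 0, "ty": 0, "tz": 0, "rx": 0, "ry": 0, "rz": 0, "grip": 0.3},
])

```text
time: 13.25
tool_pos: [0.6742, 0.0525, 0.0353]
eef_rot: [0.707, 0.707, 0.0, -0.0]
contact_force: [-0.3, 0.3, 0.2]
grip_width: 0.651
grip_force: 0.0
```

The finger ends lie higher than the reported TCP when the jaws are open, about 15–20 mm retracted as in a linkage gripper. I open, go lower and close again.

Emit:
arm_command([
  {"tx": 0, "ty": 0, "tz": 0, "rx": 0, "ry": 0, "rz": 0, "grip": 1},
  {"tx": 0, "ty": 0, "tz": 0, "rx": 0, "ry": 0, "rz": 0, "grip": 1},
  {"tx": 0, "ty": 0, "tz": 0, "rx": 0, "ry": 0, "rz": 0, "grip": 1},
  {"tx": 0, "ty": 0, "tz": 0, "rx": 0, "ry": 0, "rz": 0, "grip": 1},
  {"tx": 0, "ty": 0, "tz": 0.003, "rx": 0, "ry": 0, "rz": 0, "grip": 1},
  {"tx": 0, "ty": 0, "tz": 0.006, "rx": 0, "ry": 0, "rz": 0, "grip": 1},
  {"tx": 0, "ty": 0, "tz": 0.009, "rx": 0, "ry": 0, "rz": 0, "grip": 1},
  {"tx": 0, "ty": 0, "tz": 0.009, "rx": 0, "ry": 0, "rz": 0, "grip": 1},
])

```text
time: 14.05
tool_pos: [0.6737, 0.0525, 0.0256]
eef_rot: [0.707, 0.707, -0.0, -0.0]
contact_force: [-0.7, -0.2, 0.6]
grip_width: 0.999
grip_force: 0.0
```

Emit:
arm_command([
  {"tx": 0, "ty": 0, "tz": 0, "rx": 0, "ry": 0, "rz": 0, "grip": 0.6},
  {"tx": 0, "ty": 0, "tz": 0, "rx": 0, "ry": 0, "rz": 0, "grip": 0.3},
  {"tx": 0, "ty": 0, "tz": 0, "rx": 0, "ry": 0, "rz": 0, "grip": 0.0},
  {"tx": 0, "ty": 0, "tz": 0, "rx": 0, "ry": 0, "rz": 0, "grip": 0.0},
  {"tx": 0, "ty": 0, "tz": 0, "rx": 0, "ry": 0, "rz": 0, "grip": 0.0},
  {"tx": 0, "ty": 0, "tz": 0, "rx": 0, "ry": 0, "rz": 0, "grip": 0.0},
  {"tx": 0, "ty": 0, "tz": 0, "rx": 0, "ry": 0, "rz": 0, "grip": 0.0},
  {"tx": 0, "ty": 0, "tz": 0, "rx": 0, "ry": 0, "rz": 0, "grip": 0.0},
])

```text
time: 14.85
tool_pos: [0.6745, 0.0526, 0.0271]
eef_rot: [0.707, 0.707, 0.0, 0.0]
contact_force: [-1.1, 0.0, 6.1]
grip_width: 0.502
grip_force: 2.7
```

Emit:
arm_command([
  {"tx": 0, "ty": 0, "tz": -0.002, "rx": 0, "ry": 0, "rz": 0, "grip": 0.2},
  {"tx": 0, "ty": 0, "tz": -0.002, "rx": 0, "ry": 0, "rz": 0, "grip": 0.6},
  {"tx": 0, "ty": 0, "tz": 0, "rx": 0, "ry": 0, "rz": 0, "grip": 1},
  {"tx": 0, "ty": 0, "tz": 0, "rx": 0, "ry": 0, "rz": 0, "grip": 1},
  {"tx": 0, "ty": 0, "tz": 0, "rx": 0, "ry": 0, "rz": 0, "grip": 1},
  {"tx": 0, "ty": 0, "tz": 0, "rx": 0, "ry": 0, "rz": 0, "grip": 1},
  {"tx": 0, "ty": 0, "tz": 0, "rx": 0, "ry": 0, "rz": 0, "grip": 1},
  {"tx": 0, "ty": 0, "tz": 0, "rx": 0, "ry": 0, "rz": 0, "grip": 1},
])

```text
time: 15.65
tool_pos: [0.6742, 0.0525, 0.0263]
eef_rot: [0.707, 0.707, 0.0, -0.0]
contact_force: [1.0, -0.5, -0.3]
grip_width: 1.001
grip_force: 0.0
```

Run:
```python
from h import *
S=read_camera("scene")[:,:,::-1].copy();cv2.imwrite("pics/r3.png",crop(S,365,260,100,75,8))
s=state();t=s["tool_pos"];print(t)
for z in(0,.01,.02,.03,.04):
  print(z,[np.round(proj("scene",t+[dx,dy,z]),1).tolist() for dx in(.044,.0615,-.044,-.0615) for dy in(-.009,.009)])
```

```text
[0.6742161  0.05255954 0.02633923]
0 [[416.1, 332.0], [423.9, 327.4], [422.1, 339.9], [429.9, 335.1], [387.7, 295.1], [395.3, 290.9], [382.5, 288.2], [390.0, 284.1]]
0.01 [[417.0, 329.7], [424.9, 325.1], [423.1, 337.6], [431.0, 332.8], [388.4, 292.6], [396.1, 288.4], [383.1, 285.7], [390.7, 281.5]]
0.02 [[418.1, 327.4], [426.0, 322.7], [424.2, 335.4], [432.2, 330.5], [389.1, 290.0], [396.8, 285.8], [383.7, 283.1], [391.4, 278.9]]
0.03 [[419.1, 325.1], [427.1, 320.3], [425.3, 333.1], [433.4, 328.2], [389.8, 287.4], [397.6, 283.2], [384.3, 280.4], [392.1, 276.3]]
0.04 [[420.1, 322.6], [428.2, 317.9], [426.4, 330.7], [434.6, 325.8], [390.5, 284.8], [398.4, 280.5], [385.0, 277.7], [392.8, 273.5]]
```

View pics/r3.png

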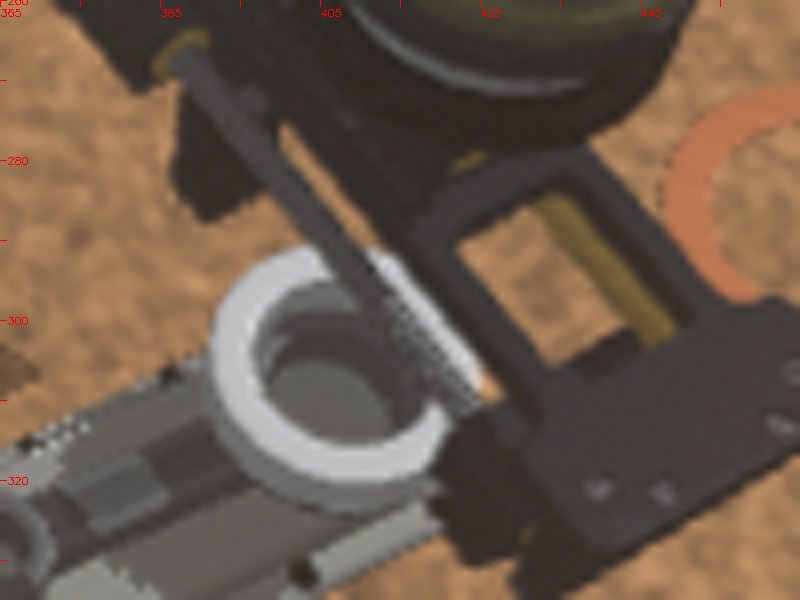

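The fingers' lower ends are seen at scene (390.6,287.7) and (421,325). They project to about 28 mm above the reported TCP, which matches the contact just felt on top of the race. So the real tips stand about 27.5 mm behind the reported TCP, and I allow for that from here on. Lower 13 mm and grip.

Emit:
arm_command([
  {"tx": 0, "ty": 0, "tz": 0.004, "rx": 0, "ry": 0, "rz": 0, "grip": 1},
  {"tx": 0, "ty": 0, "tz": 0.008, "rx": 0, "ry": 0, "rz": 0, "grip": 1},
  {"tx": 0, "ty": 0, "tz": 0.011, "rx": 0, "ry": 0, "rz": 0, "grip": 1},
  {"tx": 0, "ty": 0, "tz": 0.013, "rx": 0, "ry": 0, "rz": 0, "grip": 1},
  {"tx": 0, "ty": 0, "tz": 0.013, "rx": 0, "ry": 0, "rz": 0, "grip": 1},
  {"tx": 0, "ty": 0, "tz": 0.013, "rx": 0, "ry": 0, "rz": 0, "grip": 1},
  {"tx": 0, "ty": 0, "tz": 0.013, "rx": 0, "ry": 0, "rz": 0, "grip": 1},
  {"tx": 0, "ty": 0, "tz": 0.013, "rx": 0, "ry": 0, "rz": 0, "grip": 1},
])

```text
time: 16.5
tool_pos: [0.6744, 0.0525, 0.0135]
eef_rot: [0.707, 0.707, 0.0, 0.0]
contact_force: [0.8, -0.4, -0.6]
grip_width: 1.006
grip_force: 0.0
```

Emit:
arm_command([
  {"tx": 0, "ty": 0, "tz": 0, "rx": 0, "ry": 0, "rz": 0, "grip": 0.6},
  {"tx": 0, "ty": 0, "tz": 0, "rx": 0, "ry": 0, "rz": 0, "grip": 0.3},
  {"tx": 0, "ty": 0, "tz": 0, "rx": 0, "ry": 0, "rz": 0, "grip": 0.0},
  {"tx": 0, "ty": 0, "tz": 0, "rx": 0, "ry": 0, "rz": 0, "grip": 0.0},
  {"tx": 0, "ty": 0, "tz": 0, "rx": 0, "ry": 0, "rz": 0, "grip": 0.0},
  {"tx": 0, "ty": 0, "tz": 0, "rx": 0, "ry": 0, "rz": 0, "grip": 0.0},
  {"tx": 0, "ty": 0, "tz": 0, "rx": 0, "ry": 0, "rz": 0, "grip": 0.0},
  {"tx": 0, "ty": 0, "tz": 0, "rx": 0, "ry": 0, "rz": 0, "grip": 0.0},
])

```text
time: 17.3
tool_pos: [0.6743, 0.0525, 0.0134]
eef_rot: [0.707, 0.707, 0.0, 0.0]
contact_force: [0.7, -0.5, 0.3]
grip_width: 0.7
grip_force: 30.0
```

Emit:
arm_command([
  {"tx": 0, "ty": 0, "tz": -0.015, "rx": 0, "ry": 0, "rz": 0, "grip": 0},
  {"tx": 0, "ty": 0, "tz": -0.05, "rx": 0, "ry": 0, "rz": 0, "grip": 0},
  {"tx": 0, "ty": 0, "tz": -0.09, "rx": 0, "ry": 0, "rz": 0, "grip": 0},
  {"tx": -0.01, "ty": -0.01, "tz": -0.12, "rx": 0, "ry": 0, "rz": 0, "grip": 0},
  {"tx": -0.03, "ty": -0.03, "tz": -0.12, "rx": 0, "ry": 0, "rz": 0, "grip": 0},
  {"tx": -0.06, "ty": -0.055, "tz": -0.12, "rx": 0, "ry": 0, "rz": 0, "grip": 0},
  {"tx": -0.09, "ty": -0.08, "tz": -0.12, "rx": 0, "ry": 0, "rz": 0, "grip": 0},
  {"tx": -0.12, "ty": -0.11, "tz": -0.12, "rx": 0, "ry": 0, "rz": 0, "grip": 0},
])

```text
time: 18.1
tool_pos: [0.5637, -0.0685, 0.1343]
eef_rot: [0.707, 0.707, 0.001, 0.001]
contact_force: [-0.0, -0.2, -1.6]
grip_width: 0.7
grip_force: 30.0
```

Emit:
arm_command([
  {"tx": -0.03, "ty": -0.03, "tz": 0, "rx": 0, "ry": 0, "rz": 0, "grip": 0},
  {"tx": -0.06, "ty": -0.055, "tz": 0, "rx": 0, "ry": 0, "rz": 0, "grip": 0},
  {"tx": -0.09, "ty": -0.085, "tz": 0, "rx": 0, "ry": 0, "rz": 0, "grip": 0},
  {"tx": -0.11, "ty": -0.105, "tz": 0, "rx": 0, "ry": 0, "rz": 0, "grip": 0},
  {"tx": -0.122, "ty": -0.115, "tz": 0, "rx": 0, "ry": 0, "rz": 0, "grip": 0},
  {"tx": -0.122, "ty": -0.115, "tz": 0.02, "rx": 0, "ry": 0, "rz": 0, "grip": 0},
  {"tx": -0.122, "ty": -0.115, "tz": 0.05, "rx": 0, "ry": 0, "rz": 0, "grip": 0},
  {"tx": -0.122, "ty": -0.115, "tz": 0.08, "rx": 0, "ry": 0, "rz": 0, "grip": 0},
])

```text
time: 18.9
tool_pos: [0.4501, -0.1902, 0.0537]
eef_rot: [0.707, 0.707, 0.001, 0.001]
contact_force: [-0.1, 0.8, -2.8]
grip_width: 0.699
grip_force: 30.0
```

Run:
```python
from h import *
s=state();print(s["tool_pos"],s["grip_width"],s["grip_force"],s["contact_force"])
S,T=[read_camera(n)[:,:,::-1].copy() for n in("scene","top")]
cv2.imwrite("pics/d1.png",np.hstack([crop(S,345,275,80,75,5),crop(T,293,130,80,75,5)]))
cv2.imwrite("pics/d1s.png",S)
```

```text
[ 0.45008738 -0.19016691  0.05368295] 0.6988344929043343 29.999893801286817 [-0.11938671  0.77279345 -2.834409  ]
```

View pics/d1.png

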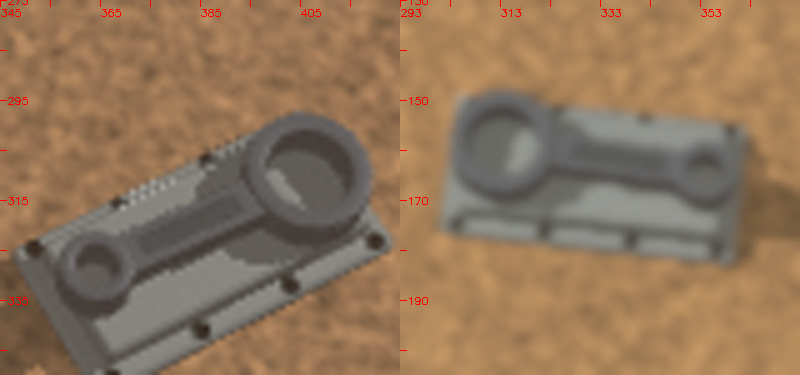

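The rod lies free on the cover: big end at scene (406.6,309) and top (313,158.6), small end at scene (364,328) and top (354.2,163.2). I lower the race.

Emit:
arm_command([
  {"tx": 0, "ty": -0.001, "tz": 0.02, "rx": 0, "ry": 0, "rz": 0, "grip": 0},
  {"tx": 0, "ty": -0.001, "tz": 0.04, "rx": 0, "ry": 0, "rz": 0, "grip": 0},
  {"tx": 0, "ty": -0.001, "tz": 0.055, "rx": 0, "ry": 0, "rz": 0, "grip": 0},
  {"tx": 0, "ty": -0.001, "tz": 0.065, "rx": 0, "ry": 0, "rz": 0, "grip": 0},
  {"tx": 0, "ty": -0.001, "tz": 0.069, "rx": 0, "ry": 0, "rz": 0, "grip": 0},
  {"tx": 0, "ty": -0.001, "tz": 0.071, "rx": 0, "ry": 0, "rz": 0, "grip": 0},
  {"tx": 0, "ty": -0.001, "tz": 0.071, "rx": 0, "ry": 0, "rz": 0, "grip": 0},
  {"tx": 0, "ty": -0.001, "tz": 0.071, "rx": 0, "ry": 0, "rz": 0, "grip": 0},
])

```text
time: 19.8
tool_pos: [0.4485, -0.1896, -0.0171]
eef_rot: [0.707, 0.707, 0.0, 0.0]
contact_force: [0.3, 0.1, -2.1]
grip_width: 0.699
grip_force: 30.0
```

Run:
```python
from h import *
print(tri((406.6,309),(313,158.6)),tri((364,328.2),(354.2,163.2)))
```

```text
(array([0.67384277, 0.05211563, 0.03345769]), np.float64(0.0034272262461365064)) (array([ 0.66687426, -0.03894016,  0.03742023]), np.float64(0.0026058380140230966))
```

Emit:
arm_command([
  {"tx": 0, "ty": 0, "tz": 0.001, "rx": 0, "ry": 0, "rz": 0, "grip": 0},
  {"tx": 0, "ty": 0, "tz": 0.002, "rx": 0, "ry": 0, "rz": 0, "grip": 0},
  {"tx": 0, "ty": 0, "tz": 0.002, "rx": 0, "ry": 0, "rz": 0, "grip": 0},
  {"tx": 0, "ty": 0, "tz": 0.002, "rx": 0, "ry": 0, "rz": 0, "grip": 0.4},
  {"tx": 0, "ty": 0, "tz": 0.002, "rx": 0, "ry": 0, "rz": 0, "grip": 0.5},
  {"tx": 0, "ty": 0, "tz": 0.002, "rx": 0, "ry": 0, "rz": 0, "grip": 0.6},
  {"tx": 0, "ty": 0, "tz": 0.002, "rx": 0, "ry": 0, "rz": 0, "grip": 0.6},
  {"tx": 0, "ty": 0, "tz": 0.002, "rx": 0, "ry": 0, "rz": 0, "grip": 0.6},
])

```text
time: 20.6
tool_pos: [0.4483, -0.1895, -0.0196]
eef_rot: [0.707, 0.707, 0.0, 0.0]
contact_force: [-0.3, -0.9, 0.5]
grip_width: 0.804
grip_force: 0.0
```

Emit:
arm_command([
  {"tx": 0, "ty": 0, "tz": 0, "rx": 0, "ry": 0, "rz": 0, "grip": 0.6},
  {"tx": 0, "ty": 0, "tz": -0.01, "rx": 0, "ry": 0, "rz": 0, "grip": 0.6},
  {"tx": 0, "ty": 0, "tz": -0.03, "rx": 0, "ry": 0, "rz": 0, "grip": 0.6},
  {"tx": 0, "ty": 0, "tz": -0.06, "rx": 0, "ry": 0, "rz": 0, "grip": 0.6},
  {"tx": 0, "ty": 0, "tz": -0.1, "rx": 0, "ry": 0, "rz": 0, "grip": 0.6},
  {"tx": 0, "ty": 0, "tz": -0.14, "rx": 0, "ry": 0, "rz": 0, "grip": 0.3},
  {"tx": 0.03, "ty": 0.03, "tz": -0.14, "rx": 0, "ry": 0, "rz": 0, "grip": 0},
  {"tx": 0.06, "ty": 0.06, "tz": -0.14, "rx": 0, "ry": 0, "rz": 0, "grip": 0},
])

```text
time: 21.4
tool_pos: [0.5091, -0.1304, 0.1228]
eef_rot: [0.709, 0.706, 0.001, 0.002]
contact_force: [0.8, 0.6, 0.3]
grip_width: 0.557
grip_force: 0.0
```

Run:
```python
from h import *
s=state();print(s["tool_pos"])
S,T=[read_camera(n)[:,:,::-1].copy() for n in("scene","top")]
cv2.imwrite("pics/d2s.png",S);cv2.imwrite("pics/d2t.png",T)
# bright ring in the dish vs before
D=cv2.absdiff(S,cv2.imread("pics/scene0.png")).max(2)[240:320,195:285]
m=(D>25).astype('uint8');c=max(cv2.findContours(m,0,1)[0],key=cv2.contourArea);e=cv2.fitEllipse(cv2.convexHull(c));print(cv2.contourArea(c),e)
print(plane("scene",(e[0][0]+195,e[0][1]+240),.013))
```

```text
[ 0.50910734 -0.13039247  0.12284472]
855.0 ((39.68501663208008, 43.627986907958984), (30.220497131347656, 39.75132751464844), 59.42476272583008)
[ 0.44957866 -0.19798201  0.013     ]
```

Emit:
arm_command([
  {"tx": 0.03, "ty": 0.03, "tz": 0, "rx": 0, "ry": 0, "rz": 0.02, "grip": 0},
  {"tx": 0.06, "ty": 0.065, "tz": 0, "rx": 0, "ry": 0, "rz": 0.04, "grip": 0},
  {"tx": 0.09, "ty": 0.1, "tz": 0, "rx": 0, "ry": 0, "rz": 0.06, "grip": 0},
  {"tx": 0.12, "ty": 0.135, "tz": 0, "rx": 0, "ry": 0, "rz": 0.077, "grip": 0},
  {"tx": 0.14, "ty": 0.157, "tz": 0, "rx": 0, "ry": 0, "rz": 0.077, "grip": 0},
  {"tx": 0.1455, "ty": 0.163, "tz": 0.02, "rx": 0, "ry": 0, "rz": 0.077, "grip": 0},
  {"tx": 0.1455, "ty": 0.163, "tz": 0.05, "rx": 0, "ry": 0, "rz": 0.077, "grip": 0},
  {"tx": 0.1455, "ty": 0.163, "tz": 0.06, "rx": 0, "ry": 0, "rz": 0.077, "grip": 0},
])

```text
time: 22.3
tool_pos: [0.6686, 0.0161, 0.0578]
eef_rot: [0.734, 0.68, -0.002, -0.002]
contact_force: [-1.3, 0.2, -0.8]
grip_width: 0.499
grip_force: 0.0
```

Emit:
arm_command([
  {"tx": 0, "ty": 0, "tz": 0.01, "rx": 0, "ry": 0, "rz": 0, "grip": 0},
  {"tx": 0, "ty": 0, "tz": 0.03, "rx": 0, "ry": 0, "rz": 0, "grip": 0},
  {"tx": 0, "ty": 0, "tz": 0.045, "rx": 0, "ry": 0, "rz": 0, "grip": 0},
  {"tx": 0, "ty": 0, "tz": 0.055, "rx": 0, "ry": 0, "rz": 0, "grip": 0},
  {"tx": 0, "ty": 0, "tz": 0.059, "rx": 0, "ry": 0, "rz": 0, "grip": 0},
  {"tx": 0, "ty": 0, "tz": 0.061, "rx": 0, "ry": 0, "rz": 0, "grip": 0},
  {"tx": 0, "ty": 0, "tz": 0.061, "rx": 0, "ry": 0, "rz": 0, "grip": 0},
  {"tx": 0, "ty": 0, "tz": 0.061, "rx": 0, "ry": 0, "rz": 0, "grip": 0},
])

```text
time: 23.1
tool_pos: [0.6718, 0.0161, -0.0]
eef_rot: [0.734, 0.679, 0.0, 0.0]
contact_force: [-0.6, -0.4, 0.6]
grip_width: 0.5
grip_force: 0.0
```

Emit:
arm_command([
  {"tx": 0, "ty": 0, "tz": 0.002, "rx": 0, "ry": 0, "rz": 0, "grip": 0},
  {"tx": 0, "ty": 0, "tz": 0.002, "rx": 0, "ry": 0, "rz": 0, "grip": -0.4},
  {"tx": 0, "ty": 0, "tz": 0.002, "rx": 0, "ry": 0, "rz": 0, "grip": -1},
  {"tx": 0, "ty": 0, "tz": 0.002, "rx": 0, "ry": 0, "rz": 0, "grip": -1},
  {"tx": 0, "ty": 0, "tz": 0.002, "rx": 0, "ry": 0, "rz": 0, "grip": -1},
  {"tx": 0, "ty": 0, "tz": 0.002, "rx": 0, "ry": 0, "rz": 0, "grip": -1},
  {"tx": 0, "ty": 0, "tz": 0.002, "rx": 0, "ry": 0, "rz": 0, "grip": -1},
  {"tx": 0, "ty": 0, "tz": 0.002, "rx": 0, "ry": 0, "rz": 0, "grip": -1},
])

```text
time: 23.9
tool_pos: [0.6712, 0.016, -0.0026]
eef_rot: [0.734, 0.679, 0.0, 0.0]
contact_force: [0.4, 0.1, -0.3]
grip_width: 0.177
grip_force: 30.0
```

Emit:
arm_command([
  {"tx": 0, "ty": 0, "tz": -0.015, "rx": 0, "ry": 0, "rz": 0, "grip": -1},
  {"tx": 0, "ty": 0, "tz": -0.045, "rx": 0, "ry": 0, "rz": 0, "grip": -1},
  {"tx": 0, "ty": 0, "tz": -0.08, "rx": 0, "ry": 0, "rz": 0, "grip": -1},
  {"tx": 0, "ty": -0.01, "tz": -0.11, "rx": 0, "ry": 0, "rz": 0, "grip": -1},
  {"tx": 0.015, "ty": -0.03, "tz": -0.12, "rx": 0, "ry": 0, "rz": -0.02, "grip": -1},
  {"tx": 0.035, "ty": -0.055, "tz": -0.12, "rx": 0, "ry": 0, "rz": -0.04, "grip": -1},
  {"tx": 0.055, "ty": -0.085, "tz": -0.12, "rx": 0, "ry": 0, "rz": -0.06, "grip": -1},
  {"tx": 0.075, "ty": -0.115, "tz": -0.12, "rx": 0, "ry": 0, "rz": -0.077, "grip": -1},
])

```text
time: 24.7
tool_pos: [0.5612, 0.1003, 0.1182]
eef_rot: [0.707, 0.707, 0.0, 0.0]
contact_force: [-0.6, 0.6, -2.8]
grip_width: 0.178
grip_force: 30.0
```

Emit:
arm_command([
  {"tx": 0.02, "ty": -0.025, "tz": 0, "rx": 0, "ry": 0, "rz": -0.02, "grip": -1},
  {"tx": 0.04, "ty": -0.055, "tz": 0, "rx": 0, "ry": 0, "rz": -0.04, "grip": -1},
  {"tx": 0.06, "ty": -0.085, "tz": 0, "rx": 0, "ry": 0, "rz": -0.043, "grip": -1},
  {"tx": 0.072, "ty": -0.104, "tz": 0, "rx": 0, "ry": 0, "rz": -0.043, "grip": -1},
  {"tx": 0.072, "ty": -0.104, "tz": 0.01, "rx": 0, "ry": 0, "rz": -0.043, "grip": -1},
  {"tx": 0.072, "ty": -0.104, "tz": 0.03, "rx": 0, "ry": 0, "rz": -0.043, "grip": -1},
  {"tx": 0.072, "ty": -0.104, "tz": 0.05, "rx": 0, "ry": 0, "rz": -0.043, "grip": -1},
  {"tx": 0.072, "ty": -0.104, "tz": 0.06, "rx": 0, "ry": 0, "rz": -0.043, "grip": -1},
])

```text
time: 25.5
tool_pos: [0.4587, 0.171, 0.0563]
eef_rot: [0.692, 0.722, -0.0, 0.0]
contact_force: [-0.1, 0.5, -2.4]
grip_width: 0.179
grip_force: 30.0
```

Emit:
arm_command([
  {"tx": 0.004, "ty": 0.003, "tz": 0.008, "rx": 0, "ry": 0, "rz": 0, "grip": -1},
  {"tx": 0.008, "ty": 0.006, "tz": 0.018, "rx": 0, "ry": 0, "rz": 0, "grip": -1},
  {"tx": 0.008, "ty": 0.006, "tz": 0.026, "rx": 0, "ry": 0, "rz": 0, "grip": -1},
  {"tx": 0.008, "ty": 0.006, "tz": 0.031, "rx": 0, "ry": 0, "rz": 0, "grip": -1},
  {"tx": 0.008, "ty": 0.006, "tz": 0.034, "rx": 0, "ry": 0, "rz": 0, "grip": -1},
  {"tx": 0.008, "ty": 0.006, "tz": 0.035, "rx": 0, "ry": 0, "rz": 0, "grip": -1},
  {"tx": 0.008, "ty": 0.006, "tz": 0.035, "rx": 0, "ry": 0, "rz": 0, "grip": -1},
  {"tx": 0.008, "ty": 0.006, "tz": 0.035, "rx": 0, "ry": 0, "rz": 0, "grip": -1},
])

```text
time: 26.3
tool_pos: [0.4641, 0.1799, 0.0226]
eef_rot: [0.692, 0.722, 0.0, 0.0]
contact_force: [0.7, -1.0, -3.3]
grip_width: 0.176
grip_force: 30.0
```

Run:
```python
from h import *
s=state();print(s["tool_pos"],s["contact_force"])
S,T=[read_camera(n)[:,:,::-1].copy() for n in("scene","top")]
r=np.hstack([crop(S,325,150,125,100,4)[:,:400],crop(S,340,270,100,100,4)]);print(r.shape)
cv2.imwrite("pics/rod.png",r); cv2.imwrite("pics/rods.png",S)
```

```text
[0.46411232 0.17986688 0.02259569] [ 0.66367162 -1.03208782 -3.27629493]
(400, 800, 3)
```

View pics/rod.png

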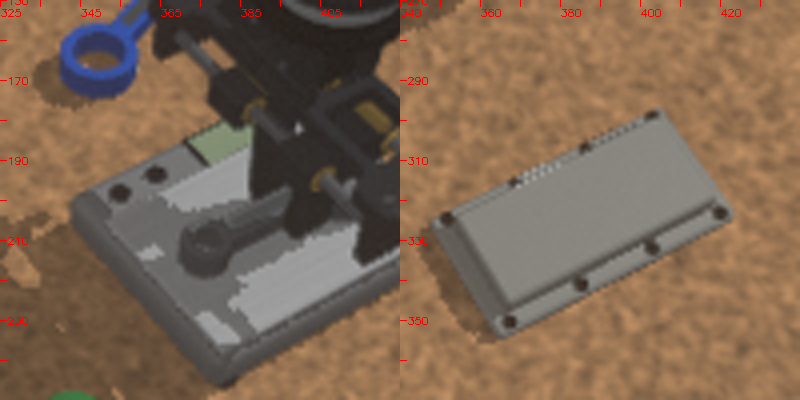

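The rod hangs level and lengthwise over the pan with its small end at (376,211). The bare cover's corner holes are at scene (351.8,324.5),(403,298.8),(367.5,350.3),(420,323.3).

Emit:
arm_command([
  {"tx": 0, "ty": 0, "tz": 0.001, "rx": 0, "ry": 0, "rz": 0, "grip": -1},
  {"tx": 0, "ty": 0, "tz": 0.002, "rx": 0, "ry": 0, "rz": 0, "grip": -1},
  {"tx": 0, "ty": 0, "tz": 0.003, "rx": 0, "ry": 0, "rz": 0, "grip": -1},
  {"tx": 0, "ty": 0, "tz": 0.003, "rx": 0, "ry": 0, "rz": 0, "grip": -1},
  {"tx": 0, "ty": 0, "tz": 0.003, "rx": 0, "ry": 0, "rz": 0, "grip": -1},
  {"tx": 0, "ty": 0, "tz": 0.003, "rx": 0, "ry": 0, "rz": 0, "grip": -0.6},
  {"tx": 0, "ty": 0, "tz": 0.003, "rx": 0, "ry": 0, "rz": 0, "grip": -0.4},
  {"tx": 0, "ty": 0, "tz": 0.003, "rx": 0, "ry": 0, "rz": 0, "grip": -0.2},
])

```text
time: 27.2
tool_pos: [0.4641, 0.1799, 0.0195]
eef_rot: [0.692, 0.722, 0.0, 0.0]
contact_force: [-0.3, 0.2, 0.1]
grip_width: 0.358
grip_force: 0.0
```

Run:
```python
from h import *
H=np.array([plane("scene",p,.008) for p in[(351.75,324.5),(403,298.75),(367.5,350.25),(420,323.25)]]);print(H.round(4).tolist(),H.mean(0),np.degrees(np.arctan2(*(H[1]-H[0])[[1,0]])),np.degrees(np.arctan2(*(H[3]-H[2])[[1,0]])))
print("rod small end",plane("scene",(376.2,210.8),.063))
# body top corners
B=np.array([plane("scene",(340+(x-400)/4,270+y/4),.02) for x,y in[(453,212),(660,112),(716,203),(510,308)]]);print(B.round(4).tolist(),B.mean(0))
```

```text
[[0.6397, -0.0439, 0.008], [0.6451, 0.0724, 0.008], [0.6967, -0.0468, 0.008], [0.7032, 0.0688, 0.008]] [0.67118986 0.01260751 0.008     ] 87.34933008256205 86.80703910754356
rod small end [0.46992912 0.1236011  0.063     ]
[[0.6429, -0.0435, 0.02], [0.6499, 0.0713, 0.02], [0.7015, 0.0649, 0.02], [0.695, -0.047, 0.02]] [0.67232171 0.01142557 0.02      ]
```

Emit:
arm_command([
  {"tx": 0, "ty": 0, "tz": -0.01, "rx": 0, "ry": 0, "rz": 0, "grip": -0.2},
  {"tx": 0, "ty": 0, "tz": -0.03, "rx": 0, "ry": 0, "rz": 0, "grip": -0.2},
  {"tx": 0, "ty": 0, "tz": -0.06, "rx": 0, "ry": 0, "rz": 0, "grip": 0},
  {"tx": 0, "ty": 0, "tz": -0.1, "rx": 0, "ry": 0, "rz": 0, "grip": 1},
  {"tx": -0.025, "ty": 0.03, "tz": -0.1, "rx": 0, "ry": 0, "rz": 0.02, "grip": 1},
  {"tx": -0.055, "ty": 0.06, "tz": -0.1, "rx": 0, "ry": 0, "rz": 0.04, "grip": 1},
  {"tx": -0.085, "ty": 0.095, "tz": -0.1, "rx": 0, "ry": 0, "rz": 0.06, "grip": 1},
  {"tx": -0.115, "ty": 0.128, "tz": -0.1, "rx": 0, "ry": 0, "rz": 0.094, "grip": 1},
])

```text
time: 28.0
tool_pos: [0.5981, 0.0693, 0.1205]
eef_rot: [0.725, 0.689, 0.001, 0.0]
contact_force: [-0.6, 0.2, -0.1]
grip_width: 0.918
grip_force: 0.0
```

Emit:
arm_command([
  {"tx": -0.03, "ty": 0.03, "tz": 0, "rx": 0, "ry": 0, "rz": 0, "grip": 1},
  {"tx": -0.05, "ty": 0.055, "tz": 0, "rx": 0, "ry": 0, "rz": 0, "grip": 1},
  {"tx": -0.055, "ty": 0.073, "tz": 0, "rx": 0, "ry": 0, "rz": 0, "grip": 1},
  {"tx": -0.055, "ty": 0.073, "tz": 0.03, "rx": 0, "ry": 0, "rz": 0, "grip": 1},
  {"tx": -0.055, "ty": 0.073, "tz": 0.07, "rx": 0, "ry": 0, "rz": 0, "grip": 1},
  {"tx": -0.055, "ty": 0.073, "tz": 0.09, "rx": 0, "ry": 0, "rz": 0, "grip": 1},
  {"tx": -0.055, "ty": 0.073, "tz": 0.09, "rx": 0, "ry": 0, "rz": 0, "grip": 1},
  {"tx": -0.055, "ty": 0.073, "tz": 0.09, "rx": 0, "ry": 0, "rz": 0, "grip": 1},
])

```text
time: 28.8
tool_pos: [0.6672, 0.0118, 0.0302]
eef_rot: [0.725, 0.689, 0.0, 0.0]
contact_force: [0.8, 0.5, 1.4]
grip_width: 1.004
grip_force: 0.0
```

Emit:
arm_command([
  {"tx": 0, "ty": 0.001, "tz": 0.015, "rx": 0, "ry": 0, "rz": 0, "grip": 1},
  {"tx": 0, "ty": 0.001, "tz": 0.03, "rx": 0, "ry": 0, "rz": 0, "grip": 1},
  {"tx": 0, "ty": 0.001, "tz": 0.04, "rx": 0, "ry": 0, "rz": 0, "grip": 1},
  {"tx": 0, "ty": 0.001, "tz": 0.045, "rx": 0, "ry": 0, "rz": 0, "grip": 1},
  {"tx": 0, "ty": 0.001, "tz": 0.046, "rx": 0, "ry": 0, "rz": 0, "grip": 1},
  {"tx": 0, "ty": 0.001, "tz": 0.046, "rx": 0, "ry": 0, "rz": 0, "grip": 1},
  {"tx": 0, "ty": 0.001, "tz": 0.046, "rx": 0, "ry": 0, "rz": 0, "grip": 1},
  {"tx": 0, "ty": 0.001, "tz": 0.046, "rx": 0, "ry": 0, "rz": 0, "grip": 1},
])

```text
time: 29.6
tool_pos: [0.6683, 0.0118, -0.0162]
eef_rot: [0.725, 0.689, 0.0, 0.0]
contact_force: [-0.6, -0.6, 1.0]
grip_width: 1.004
grip_force: 0.0
```

Emit:
arm_command([
  {"tx": 0, "ty": 0, "tz": 0, "rx": 0, "ry": 0, "rz": 0, "grip": 0.5},
  {"tx": 0, "ty": 0, "tz": 0, "rx": 0, "ry": 0, "rz": 0, "grip": 0.2},
  {"tx": 0, "ty": 0, "tz": 0, "rx": 0, "ry": 0, "rz": 0, "grip": -0.2},
  {"tx": 0, "ty": 0, "tz": 0, "rx": 0, "ry": 0, "rz": 0, "grip": -0.2},
  {"tx": 0, "ty": 0, "tz": 0, "rx": 0, "ry": 0, "rz": 0, "grip": -0.2},
  {"tx": 0, "ty": 0, "tz": 0, "rx": 0, "ry": 0, "rz": 0, "grip": -0.2},
  {"tx": 0, "ty": 0, "tz": 0, "rx": 0, "ry": 0, "rz": 0, "grip": -0.2},
  {"tx": 0, "ty": 0, "tz": 0, "rx": 0, "ry": 0, "rz": 0, "grip": -0.2},
])

```text
time: 30.4
tool_pos: [0.6683, 0.0118, -0.0166]
eef_rot: [0.725, 0.689, 0.0, 0.0]
contact_force: [2.6, 0.5, 0.0]
grip_width: 0.565
grip_force: 30.0
```

Emit:
arm_command([
  {"tx": 0, "ty": 0, "tz": -0.015, "rx": 0, "ry": 0, "rz": 0, "grip": -0.2},
  {"tx": 0, "ty": 0, "tz": -0.045, "rx": 0, "ry": 0, "rz": 0, "grip": -0.2},
  {"tx": 0, "ty": 0, "tz": -0.08, "rx": 0, "ry": 0, "rz": 0, "grip": -0.2},
  {"tx": 0.01, "ty": -0.004, "tz": -0.115, "rx": 0, "ry": 0, "rz": 0, "grip": -0.2},
  {"tx": 0.03, "ty": -0.012, "tz": -0.14, "rx": 0, "ry": 0, "rz": 0, "grip": -0.2},
  {"tx": 0.06, "ty": -0.025, "tz": -0.14, "rx": 0, "ry": 0, "rz": 0, "grip": -0.2},
  {"tx": 0.095, "ty": -0.039, "tz": -0.14, "rx": 0, "ry": 0, "rz": 0, "grip": -0.2},
  {"tx": 0.13, "ty": -0.053, "tz": -0.14, "rx": 0, "ry": 0, "rz": 0, "grip": -0.2},
])

```text
time: 31.2
tool_pos: [0.62, 0.1451, 0.1241]
eef_rot: [0.725, 0.689, -0.0, -0.001]
contact_force: [0.0, 0.5, -4.5]
grip_width: 0.566
grip_force: 30.0
```

Emit:
arm_command([
  {"tx": 0.035, "ty": -0.014, "tz": 0, "rx": 0, "ry": 0, "rz": 0, "grip": -0.2},
  {"tx": 0.07, "ty": -0.029, "tz": 0, "rx": 0, "ry": 0, "rz": 0, "grip": -0.2},
  {"tx": 0.105, "ty": -0.043, "tz": 0, "rx": 0, "ry": 0, "rz": 0, "grip": -0.2},
  {"tx": 0.14, "ty": -0.057, "tz": 0, "rx": 0, "ry": 0, "rz": 0, "grip": -0.2},
  {"tx": 0.175, "ty": -0.072, "tz": 0, "rx": 0, "ry": 0, "rz": 0, "grip": -0.2},
  {"tx": 0.21, "ty": -0.086, "tz": 0, "rx": 0, "ry": 0, "rz": 0, "grip": -0.2},
  {"tx": 0.245, "ty": -0.1, "tz": 0, "rx": 0, "ry": 0, "rz": 0, "grip": -0.2},
  {"tx": 0.27, "ty": -0.11, "tz": 0, "rx": 0, "ry": 0, "rz": 0, "grip": -0.2},
])

```text
time: 32.0
tool_pos: [0.5224, 0.4226, 0.1236]
eef_rot: [0.724, 0.69, -0.001, -0.001]
contact_force: [-0.7, 0.0, -2.9]
grip_width: 0.563
grip_force: 30.0
```

Emit:
arm_command([
  {"tx": 0.01, "ty": -0.005, "tz": 0.01, "rx": 0, "ry": 0, "rz": 0, "grip": -0.2},
  {"tx": 0.01, "ty": -0.005, "tz": 0.03, "rx": 0, "ry": 0, "rz": 0, "grip": -0.2},
  {"tx": 0.01, "ty": -0.005, "tz": 0.05, "rx": 0, "ry": 0, "rz": 0, "grip": -0.2},
  {"tx": 0.01, "ty": -0.005, "tz": 0.07, "rx": 0, "ry": 0, "rz": 0, "grip": -0.2},
  {"tx": 0.01, "ty": -0.005, "tz": 0.08, "rx": 0, "ry": 0, "rz": 0, "grip": -0.2},
  {"tx": 0.01, "ty": -0.005, "tz": 0.08, "rx": 0, "ry": 0, "rz": 0, "grip": -0.2},
  {"tx": 0.01, "ty": -0.005, "tz": 0.08, "rx": 0, "ry": 0, "rz": 0, "grip": -0.2},
  {"tx": 0.01, "ty": -0.005, "tz": 0.08, "rx": 0, "ry": 0, "rz": 0, "grip": -0.2},
])

```text
time: 32.8
tool_pos: [0.5219, 0.4301, 0.0445]
eef_rot: [0.725, 0.689, 0.001, 0.0]
contact_force: [-0.5, 0.5, -3.4]
grip_width: 0.561
grip_force: 30.0
```

Emit:
arm_command([
  {"tx": 0, "ty": 0, "tz": 0.006, "rx": 0, "ry": 0, "rz": 0, "grip": -0.2},
  {"tx": 0, "ty": 0, "tz": 0.012, "rx": 0, "ry": 0, "rz": 0, "grip": -0.2},
  {"tx": 0, "ty": 0, "tz": 0.016, "rx": 0, "ry": 0, "rz": 0, "grip": -0.2},
  {"tx": 0, "ty": 0, "tz": 0.018, "rx": 0, "ry": 0, "rz": 0, "grip": -0.2},
  {"tx": 0, "ty": 0, "tz": 0.019, "rx": 0, "ry": 0, "rz": 0, "grip": -0.2},
  {"tx": 0, "ty": 0, "tz": 0.02, "rx": 0, "ry": 0, "rz": 0, "grip": -0.2},
  {"tx": 0, "ty": 0, "tz": 0.02, "rx": 0, "ry": 0, "rz": 0, "grip": -0.2},
  {"tx": 0, "ty": 0, "tz": 0.02, "rx": 0, "ry": 0, "rz": 0, "grip": -0.2},
])

```text
time: 33.6
tool_pos: [0.5211, 0.43, 0.0235]
eef_rot: [0.725, 0.689, 0.0, -0.0]
contact_force: [0.5, 0.8, -3.9]
grip_width: 0.564
grip_force: 30.0
```

Emit:
arm_command([
  {"tx": 0, "ty": 0, "tz": 0.0005, "rx": 0, "ry": 0, "rz": 0, "grip": -0.2},
  {"tx": 0, "ty": 0, "tz": 0.001, "rx": 0, "ry": 0, "rz": 0, "grip": -0.2},
  {"tx": 0, "ty": 0, "tz": 0.001, "rx": 0, "ry": 0, "rz": 0, "grip": -0.2},
  {"tx": 0, "ty": 0, "tz": 0.001, "rx": 0, "ry": 0, "rz": 0, "grip": -0.2},
  {"tx": 0, "ty": 0, "tz": 0.001, "rx": 0, "ry": 0, "rz": 0, "grip": -0.2},
  {"tx": 0, "ty": 0, "tz": 0.001, "rx": 0, "ry": 0, "rz": 0, "grip": -0.2},
  {"tx": 0, "ty": 0, "tz": 0.001, "rx": 0, "ry": 0, "rz": 0, "grip": -0.2},
  {"tx": 0, "ty": 0, "tz": 0.001, "rx": 0, "ry": 0, "rz": 0, "grip": -0.2},
])

```text
time: 34.4
tool_pos: [0.5211, 0.43, 0.0234]
eef_rot: [0.725, 0.689, 0.0, -0.0]
contact_force: [-2.4, -1.2, 5.8]
grip_width: 0.563
grip_force: 30.0
```

In contact. Release and rise clear.

Emit:
arm_command([
  {"tx": 0, "ty": 0, "tz": 0, "rx": 0, "ry": 0, "rz": 0, "grip": 0.3},
  {"tx": 0, "ty": 0, "tz": 0, "rx": 0, "ry": 0, "rz": 0, "grip": 0.6},
  {"tx": 0, "ty": 0, "tz": 0, "rx": 0, "ry": 0, "rz": 0, "grip": 0.8},
  {"tx": 0, "ty": 0, "tz": 0, "rx": 0, "ry": 0, "rz": 0, "grip": 0.8},
  {"tx": 0, "ty": 0, "tz": 0, "rx": 0, "ry": 0, "rz": 0, "grip": 0.8},
  {"tx": 0, "ty": 0, "tz": 0, "rx": 0, "ry": 0, "rz": 0, "grip": 0.8},
  {"tx": 0, "ty": 0, "tz": 0, "rx": 0, "ry": 0, "rz": 0, "grip": 0.8},
  {"tx": 0, "ty": 0, "tz": 0, "rx": 0, "ry": 0, "rz": 0, "grip": 0.8},
])

```text
time: 35.2
tool_pos: [0.521, 0.4299, 0.0223]
eef_rot: [0.725, 0.689, 0.0, -0.0]
contact_force: [-0.3, -0.1, 0.3]
grip_width: 0.903
grip_force: 0.0
```

Emit:
arm_command([
  {"tx": 0, "ty": 0, "tz": -0.01, "rx": 0, "ry": 0, "rz": 0, "grip": 0.8},
  {"tx": 0, "ty": 0, "tz": -0.03, "rx": 0, "ry": 0, "rz": 0, "grip": 0.8},
  {"tx": 0, "ty": 0, "tz": -0.07, "rx": 0, "ry": 0, "rz": 0, "grip": 0.8},
  {"tx": 0, "ty": 0, "tz": -0.11, "rx": 0, "ry": 0, "rz": 0, "grip": 0.8},
  {"tx": 0, "ty": 0, "tz": -0.15, "rx": 0, "ry": 0, "rz": 0, "grip": 0.8},
  {"tx": 0, "ty": 0, "tz": -0.17, "rx": 0, "ry": 0, "rz": 0, "grip": 0.8},
  {"tx": 0, "ty": 0, "tz": -0.17, "rx": 0, "ry": 0, "rz": 0, "grip": 0.8},
  {"tx": 0, "ty": 0, "tz": -0.17, "rx": 0, "ry": 0, "rz": 0, "grip": 0.8},
])

```text
time: 36.0
tool_pos: [0.5208, 0.4297, 0.1926]
eef_rot: [0.725, 0.689, 0.0, -0.0]
contact_force: [-0.5, -0.4, -0.7]
grip_width: 0.9
grip_force: 0.0
```

Run:
```python
from h import *
s=state();print(s["tool_pos"],s["contact_force"],s["time"])
S,T=[read_camera(n)[:,:,::-1].copy() for n in("scene","top")]
cv2.imwrite("pics/fs.png",S);cv2.imwrite("pics/ft.png",T)
up=lambda a,f:cv2.resize(a,None,fx=f,fy=f,interpolation=cv2.INTER_CUBIC)
r=np.vstack([up(S[125:440,60:560],1.6)[:380],up(T[180:320,80:580],1.6)[:220]]);cv2.imwrite("pics/fin.png",np.vstack([up(S[120:440,60:560],1.6)])[:600]);print(r.shape)
```

```text
[0.52076367 0.42971591 0.1925772 ] [-0.48312861 -0.44594734 -0.74720638] 36.0
(600, 800, 3)
```

View pics/fin.png

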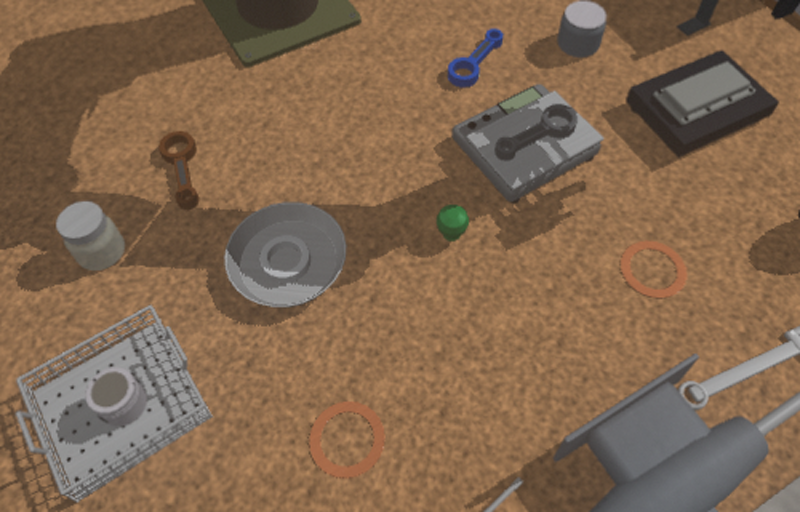

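All four parts sit on their stations: piston at scene (130,367), race ring at (237,281), rod from (377,211) to (409,196), cover at (502,176). The knob still stands at (343,258). One last number check, then hand in.

Run:
```python
from h import *
P=lambda x,y,z:plane("scene",(60+x/1.6,120+y/1.6),z)[:2]
b,s=P(559,121,.06),P(507,146,.06);u=(b-s)/np.linalg.norm(b-s)
r=(b-.04*u+s+.05*u)/2
pan=np.mean([plane("scene",q,.042) for q in[(350,205),(407.5,177.5),(437.5,207.5),(380,239)]],0)[:2]
pl=np.mean([plane("scene",q,.04) for q in[(455.5,175),(511,152),(546,184),(486,210.5)]],0)[:2]
d=plane("scene",(238.5,279.3),.028)[:2]
e=dict(race=P(284,257,.021)-d,rod=r-pan,cover=P(707,89,.06)-pl,len=np.linalg.norm(b-s),yaw=np.degrees(np.arctan2(u[1],u[0])),knob=plane("scene",(60+453/1.6,120+221/1.6),.031)[:2]-[.517,.012])
print({k:np.round(v,4) for k,v in e.items()})
if all(np.linalg.norm(e[k])<.012 for k in("race","rod","cover")): print(sign_off())
```

```text
{'race': array([-0.0025, -0.0021]), 'rod': array([ 0.003 , -0.0022]), 'cover': array([ 0.0039, -0.0063]), 'len': np.float64(0.0852), 'yaw': np.float64(89.9939), 'knob': array([0.0005, 0.0012])}
the job is handed in; nothing more can be done
None
```

I handed the job in at 36 s on the robot clock: piston, race, rod and cover each stand let go on their stations, race, rod and cover measured within about 8 mm of the middle in the last picture, the piston within about 4 mm by its release position, and the green knob has not moved; `sign_off()` returned no verdict.

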